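# Trace a cam plate with a stylus and drag pointer

## Robot

A 7-joint arm with a two-finger parallel gripper is mounted at the origin on the work surface. World frame = base frame: x ahead of the robot, y to its left, z up, the work surface at z = 0. Lengths are in m, angles in degrees, forces in N, time in s.
With the tool pointing down it reaches from about 0.425 to 0.925 m from the base axis. Payload 6.8 kg.
Tool frame: the origin (TCP) lies midway between the tips of the shut fingers; the grasp point (between the pads) lies r.grasp_offset behind it (r.grasp_offset is the distance from the TCP to the grasp point, in m); y points along the fingers, z is the direction in which the jaws open and shut, and the axes are right-handed (so a half turn about y gives the same grasp; the last joint's range is limited). The gripper opens to 88 mm and grips with 3 to 60 N. Pads are 20 mm wide; open, the fingers measure 115 mm over their backs; the gripper's body (75 mm by 178 mm) begins 61 mm behind the grasp point.
Start: joints at [-75.12, 27.33, 1.283, 89.118, -0.659, 63.558, -4.761], TCP at [0.243, 0.63, 0.186] pointing down, gripper open.
Joint ranges: [-169.35, 169.35], [-19.33, 120.38], [-80.79, 83.38], [13.8, 139.57], [-78.32, 258.32], [9.67, 109.79], [-169.56, 169.56]. Speed limits (degrees/s): [136.94, 136.94, 180, 180, 180, 180, 180].

## Interface

Orientations are given as [roll, pitch, yaw] about the fixed x, y, z axes, in that order (R = Rz(yaw) Ry(pitch) Rx(roll)).
In Python, from workcell import r, vision gives the robot as it stands.
- The arm moves only by the tool apply_moves, never from a script. Its argument "plan" is a list that holds one entry, the list of rows, each a list of 7 numbers: the shift along the tool's x, y, z in mm, then the turn, a rotation vector about the tool's x, y, z in rad, then the opening, from 0 (shut) to 1 (fully open). A call has 1 to 5 rows; each row is the pose to reach, as a shift and turn from the pose commanded when the call began, along the tool's axes at that moment; what a row does not reach only later rows make up. A row lasts 1/8 s, in which the tool goes at most 62.5 mm and 10.7 degrees, less where a joint would pass 70% of its speed; a pose out of reach is approached as far as the arm can. A call with a gripper value outside its range is refused whole. The fingers move at their own pace and stop on an object; the grip force is fixed at half the most. Time passes only in rows, so rows that repeat a pose let the fingers close. It gives the time, the measured TCP pose, the force and the opening at its end, in the units of the state.
- r.state(): the state, without advancing time (a new reading comes with each control period).
- vision.capture(name): name is "scene" or "top" or "wrist"; returns a dict with "img" (420x560x3 uint8, blue, green, red), "fovy" (degrees; the focal length in pixels is half the picture's height over the tangent of half this angle, whatever the lens; pixels are square), "cx", "cy" (the principal point, pixels), "view" (4x4, takes a point from world to camera coordinates). Camera axes: x right, y up, looking along -z (the intrinsics and any distortion apply to the point x, -y, -z); pixel columns grow to the right and rows downward; lengths in m; the calibration is good to about 2 mm. The wrist camera is an equidistant fisheye: a pixel r from the principal point sees the ray r / f radians off the axis. A picture is of the moment at which its call begins. There is no depth.
- r.finish_job(): hands the job in, once; it reports no verdict.
The state is a dict: "clock": time; "joint_pos": joint angles; "qvel": joint speeds; "tau": joint torques, N m; "tcp_pos": TCP position; "eef_rot": TCP orientation; "wrist_force": force on the tool from outside, world axes, zero at the start; "ft_torque": the same for the moment, N m; "width": finger opening in m.
Only numpy, scipy, OpenCV 4.12 (cv2) and the standard library are available. Lean on these libraries where they do the work, as an engineer would, in place of code of your own. Each camera call takes 0.05 s, during which the arm holds its last target. There are 200 camera calls.

## Task

Lift the tracing stylus out of its stand and run its pin along the edge of the steel cam plate, starting behind the loose pointer and pushing the pointer ahead of the pin, counter-clockwise round the nose, until the pointer reaches the post. Go gently and without hurry, keep the pin pressed lightly on the plate's edge all the way, with about 4 newtons and never more than 25, and touch the fixture with nothing but the stylus. Then put the stylus back upright and fully down in its stand and let go, leaving the other things on the bench alone.

Things in the scene. Friction and masses are not known exactly. Their poses are not given: they have to be found in the camera images.
- stylus: Tracing stylus, dark steel, 0.2 kg, upright in its stand at the start, pin down. Origin: centre of the pin's lower end; z up along it. Round pin 10 mm diameter, z 0 to 36 mm; round flange 30 mm diameter, z 36 to 41; square grip 18 x 18 mm (faces square to x and y), z 41 to 93.
- stand: Stylus stand: fixed black block 70 x 70 x 50 mm high with one vertical hole, 17 mm diameter (chamfered mouth), in the middle of its top. Origin: centre of its underside, on the table. With the stylus home its flange lies on the block's top and the pin's end is 14 mm above the table, within the hole's 3.5 mm side play.
- base: Fixed round base of the checking fixture, grey, 200 mm diameter, 12 mm thick. Origin: centre of its underside, on the table; the pointer pivots about its z axis. Angles a are counter-clockwise from above from the base's x axis. A fixed post, 8 mm diameter, top 42 mm above the table, stands at a = 1.335 rad, 85 mm from the centre, where the pointer's travel ends.
- boss: Fixed boss 60 mm diameter under the cam plate; origin and axes as the base's. The steel cam plate on it is 12 mm thick, 22 to 34 mm above the table, under the pointer. Nominal edge: radius in mm from the centre at angle a = 56 + 8 cos(a) + 7 cos(3a), i.e. a rounded nose of 71 mm at a = 0 and a hollow of about 53 mm on each side at a = +-1.05.
- cam_seat (a point): Centre of the boss's top, 22 mm above the table, its axes as the boss's. The cam plate is only roughly set on it: the plate may sit shifted up to 6 mm along x and turned up to 0.18 rad either way from nominal (a different amount each time), so its true edge must be found by feel. It is clamped and does not give under load.
- pointer (a joint): Angle (rad) of the drag pointer, growing counter-clockwise from above: a flat dark steel bar 8 mm wide, from its pivot at the fixture's centre 90 mm outward, 36 to 42 mm above the table, over the cam plate (hub 26 mm diameter, to 44.5 mm). It points at a = -1.1 + this. Starts at 0 to 0.2, stop by the post at 2.3. Friction 0.06 N m (1 N at the edge); it stays where left.
- pointer_tip (a point): Middle of the outer end of the drag pointer, on its top face, 90 mm from the pivot and 42 mm above the table.
- socket_big: Bystander: loose steel socket, 32 mm diameter, 38 mm high, origin under its centre.
- socket_small: Bystander: loose steel socket, 22 mm diameter, 30 mm high, origin under its centre.
- wrench: Bystander: loose steel wrench 190 mm long, lying flat.
- driver: Bystander: loose screwdriver 200 mm long, lying flat.
- pad: Bystander: loose brake pad 110 x 50 x 15 mm, lying flat, origin under its centre.
- spray: Bystander: loose standing spray can 60 mm diameter, 200 mm high, origin under its centre.
- jar: Bystander: loose standing jar with a lid, 70 mm diameter, 90 mm high, origin under its centre.
Mind the look-alikes: they are no part of the job. What is shaped like the stylus but yellow is not meant.

How it is judged:
By the outcome, as a careful person would: the job done as asked, in the order asked, and still so for the second after the job is handed in, with the robot touching nothing.
It also fails if it takes over 72 s, if anything falls off the work surface, if the arm or the gripper's body presses on something with over 40 N, if the wrist force passes 120 N, or if a joint passes its speed limit or range.

## Working session

There is one attempt and no reset: what is moved stays moved. The work goes in short steps, Python scripts to look and compute and a tool call to move; the robot and the scene stay as the last step left them, time stands still between calls to the robot, and variables do not carry over. Pictures are saved under pics/ and viewed, about 8 in all and at most 12, crops included, and the job is handed in when it is done.

Besides the shell and the picture viewer there is one more tool, called after "Call:" as name(argument=value, ...) on one line, values as JSON. apply_moves: Moves the arm, as the interface text tells. Its arguments: {"type":"object","properties":{"plan":{"type":"array","items":{"type":"array","items":{"type":"array","items":{"type":"number"}}}}},"required":["plan"]}

```bash
mkdir -p pics; ls; python3 - <<'E'
from workcell import r, vision
import cv2
print(r.state(), r.grasp_offset)
for n in ["scene","top"]:
    c=vision.capture(n); cv2.imwrite(f"pics/{n}0.png",c["img"]); print(n,c["fovy"],c["cx"],c["cy"],c["view"])
E
```

```text
pics
{'clock': 0.0, 'joint_pos': array([-75.1205407 ,  27.3755283 ,   1.28141075,  89.17341875,
        -0.65644507,  63.55708203,  -4.76048979]), 'qvel': array([ 0.01990663,  0.03339363,  0.05759732,  0.13734616, -0.00892022,
       -0.03714801, -0.05911355]), 'tau': array([ 9.85354818e-04, -5.82854497e+01,  1.53529700e+00, -2.72601789e+01,
       -5.43568935e-02,  1.69490464e-02,  1.44974210e-04]), 'tcp_pos': array([0.24252354, 0.62926426, 0.18522145]), 'eef_rot': array([-9.00981651e+01, -1.01019578e-02, -2.10712312e+01]), 'wrist_force': array([-0.15541544,  0.51518135,  0.09655027]), 'ft_torque': array([ 0.02959108, -0.06461704,  0.02906476]), 'width': 0.0879882632576212} 0.0187
scene 43.17394313679099 284.1680910831238 211.64869739270685 [[-0.0858472   0.99630455 -0.00273727  0.04229687]
 [-0.81502278 -0.06864622  0.57534821  0.41507026]
 [ 0.57303413  0.05162297  0.817904   -1.69500503]
 [ 0.          0.          0.          1.        ]]
top 47.403814177982355 276.72321037268813 211.49008429465644 [[ 0.007904   -0.99982791  0.01678302 -0.02088293]
 [ 0.99084469  0.01009285  0.1346289  -0.55973779]
 [-0.13477512  0.01556526  0.99075395 -1.48396853]
 [ 0.          0.          0.          1.        ]]
```

View pics/scene0.png

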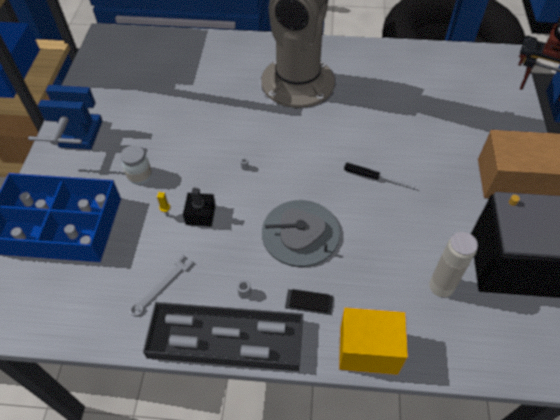

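View pics/top0.png

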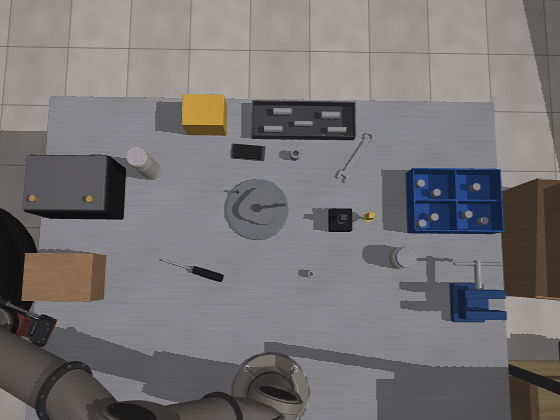

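The scene view shows the black stand with the stylus at (200,208), its yellow look-alike at (163,203) and the fixture at (302,232). The top view has the stand at (341,219) and the fixture at (256,209), with the post near (233,192) and the pointer bar to the right at about (283,206).

```bash
cat > h.py <<'E'
import numpy as np, cv2
from workcell import r, vision
def foc(c): return 210/np.tan(np.radians(c["fovy"])/2)
def ray(c,u,v,fish=False):
    f=foc(c); x=(u-c["cx"])/f; y=(v-c["cy"])/f
    if fish:
        t=np.hypot(x,y); s=np.sin(t)/t if t>1e-9 else 1; d=np.array([x*s,-y*s,-np.cos(t)])
    else: d=np.array([x,-y,-1.])
    V=np.array(c["view"]); return -V[:3,:3].T@V[:3,3], V[:3,:3].T@d
def plane(c,u,v,z,fish=False):
    o,d=ray(c,u,v,fish); return o+d*(z-o[2])/d[2]
def proj(c,p,fish=False):
    V=np.array(c["view"]); q=V[:3,:3]@np.array(p)+V[:3,3]; q=np.array([q[0],-q[1],-q[2]]); f=foc(c)
    if fish:
        n=np.hypot(q[0],q[1]); t=np.arctan2(n,q[2]); k=t/n*f
    else: k=f/q[2]
    return np.array([c["cx"]+k*q[0],c["cy"]+k*q[1]])
def tri(rays):
    A=np.zeros((3,3));b=np.zeros(3)
    for o,d in rays:
        d=d/np.linalg.norm(d);P=np.eye(3)-np.outer(d,d);A+=P;b+=P@o
    x=np.linalg.solve(A,b); return x,[np.linalg.norm((np.eye(3)-np.outer(d,d)/(d@d))@(x-o)) for o,d in rays]
E
python3 - <<'E'
from h import *
s=vision.capture("scene");t=vision.capture("top")
print(tri([ray(s,197,191),ray(t,342,218)]))
print(plane(t,256,209,.012),plane(s,302,232,.012))
print(plane(t,341,219,.05),plane(s,200,203,.05))
def crop(c,u0,v0,w,h,k): return cv2.resize(c["img"][v0:v0+h,u0:u0+w],None,fx=k,fy=k,interpolation=cv2.INTER_CUBIC)
a=crop(t,215,170,160,80,5); b=crop(s,180,180,180,90,4.44)
b=b[:, :800]
cv2.imwrite("pics/crop.png",np.vstack([a,b[:200]]) if 0 else np.vstack([cv2.resize(a,(600,300)),cv2.resize(b,(600,300))]))
E
```

```text
(array([ 0.53361215, -0.21417396,  0.09821517]), [np.float64(0.0003765388682482277), np.float64(0.00037653886824821805)])
[0.57089452 0.05091239 0.012     ] [0.57689382 0.05287583 0.012     ]
[ 0.53641683 -0.21876076  0.05      ] [ 0.53530258 -0.21239797  0.05      ]
```

View pics/crop.png

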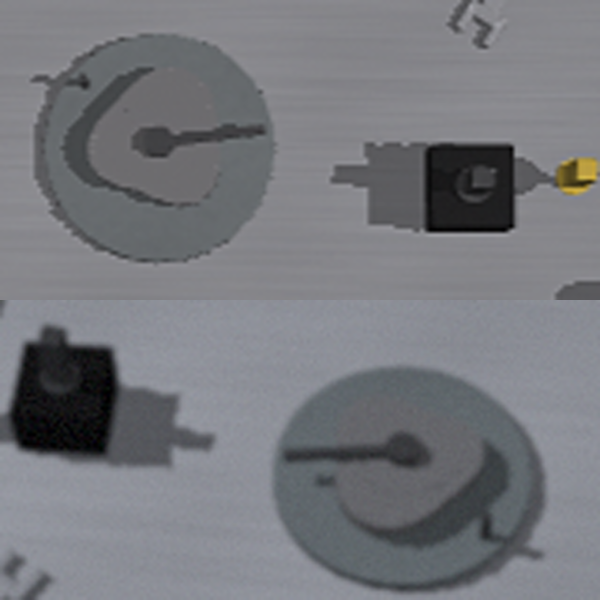

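The crops show the pointer pointing to -y, just past the plate, and the post at crop position (85,83). The plate's lobes are clear. The stylus grip looks square to the bench axes. I'll fit the outlines next.

```bash
cat >> h.py <<'E'
from scipy.spatial.transform import Rotation as Ro
def delta(p,yaw=0.):
    s=r.state(); R=Ro.from_euler('xyz',s["eef_rot"],degrees=True)
    T=Ro.from_euler('xyz',[-90,0,yaw],degrees=True)
    print("delta mm",np.round(R.inv().apply(np.array(p)-s["tcp_pos"])*1000,1),"rot",np.round((R.inv()*T).as_rotvec(),4),"t",s["clock"],"tcp",np.round(s["tcp_pos"],4),np.round(s["eef_rot"],2),"F",np.round(s["wrist_force"],2),"w",s["width"])
E
python3 - <<'E'
from h import *
s=vision.capture("scene");t=vision.capture("top");w=vision.capture("wrist")
V=w["view"];o=-V[:3,:3].T@V[:3,3];st=r.state()
R=Ro.from_euler('xyz',st["eef_rot"],degrees=True)
print("cam in tool",R.inv().apply(o-st["tcp_pos"]),"axis tool",R.inv().apply(-V[2,:3]),"fovy",w["fovy"])
for n,c,box in(("top",t,(215,170,80,80)),("scene",s,(255,195,95,75))):
    u,v,W,H=box;hsv=cv2.cvtColor(c["img"],cv2.COLOR_BGR2HSV)[v:v+H,u:u+W]
    m=((hsv[...,1]>25)&(hsv[...,0]>75)&(hsv[...,0]<105)).astype(np.uint8)
    print(n,[hsv[y,x].tolist() for y,x in((H//2,W//8),(3,3),(H//2+8,W//2))],m.sum())
    cs,_=cv2.findContours(m,0,1); k=cv2.convexHull(max(cs,key=cv2.contourArea))[:,0]
    P=np.array([plane(c,u+a,v+b,.012)[:2] for a,b in k]);A=np.c_[2*P,np.ones(len(P))];q=np.linalg.lstsq(A,(P**2).sum(1),rcond=None)[0]
    print(q[:2],np.sqrt(q[2]+q[:2]@q[:2]))
# stand top corners
for n,c,box in(("top",t,(322,200,36,40)),):
    u,v,W,H=box;g=c["img"][v:v+H,u:u+W].max(2);m=(g<45).astype(np.uint8)
    k=max(cv2.findContours(m,0,1)[0],key=cv2.contourArea);rr=cv2.minAreaRect(k);print(rr,[plane(c,u+a,v+b,.05)[:2].round(4).tolist() for a,b in cv2.boxPoints(rr)])
delta([.45,.35,.30],0)
E
```

```text
cam in tool [-0.06943024 -0.19910522 -0.00040345] axis tool [2.51856573e-01 9.67764219e-01 8.27079683e-04] fovy 65.70646984690485
top [[130, 8, 94], [120, 8, 136], [140, 7, 111]] 0Traceback (most recent call last):
  File "<stdin>", line 10, in <module>
ValueError: max() iterable argument is empty
```

Call:
apply_moves(plan=[[[294,-95,-186,0,-0.367,0,1],[294,-95,-186,0,-0.367,0,1],[294,-95,-186,0,-0.367,0,1],[294,-95,-186,0,-0.367,0,0.5],[294,-95,-186,0,-0.367,0,0.5]]])

```text
clock: 0.98
tcp_pos: [0.4235, 0.3861, 0.2693]
eef_rot: [-90.0, -0.0, -0.1]
wrist_force: [1.1, 0.3, -0.3]
width: 0.0712
```

```bash
python3 - <<'E'
from h import *
delta([.53,.03,.26],0)
E
```

```text
delta mm [ 106.8    9.1 -356. ] rot [-0.0006 -0.001   0.0004] t 0.975 tcp [0.4235 0.3861 0.2693] [-8.997e+01 -2.000e-02 -6.000e-02] F [ 1.1   0.33 -0.31] w 0.07122098975308977
```

Call:
apply_moves(plan=[[[107,9,-350,0,0,0,0.5],[107,9,-350,0,0,0,0.5],[107,9,-350,0,0,0,0.5],[107,9,-350,0,0,0,0.5],[107,9,-350,0,0,0,0.5]]])

```text
clock: 1.6
tcp_pos: [0.5139, 0.0871, 0.2611]
eef_rot: [-90.0, -0.0, -0.0]
wrist_force: [1.0, 0.2, 0.1]
width: 0.044
```

```bash
python3 - <<'E'
from h import *
w=vision.capture("wrist"); cv2.imwrite("pics/w1.png",w["img"]); np.save("w1.npy",w,allow_pickle=True)
delta([.55,-.21,.25],0)
E
```

```text
delta mm [  37.5   12.4 -286.5] rot [ 0.004  -0.0117  0.002 ] t 1.65 tcp [0.5158 0.077  0.2612] [-90.23  -0.11  -0.67] F [ 0.35 -6.48  0.28] w 0.044031396255317316
```

View pics/w1.png

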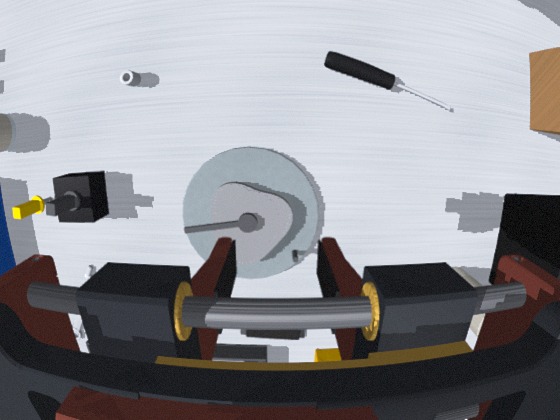

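The wrist view has the fixture at (253,212), hub (248,222), pointer tip (187,230), post (296,255) and the stand at (80,196). The fingers hide part of it, so I'll go further out and take two clear views.

Call:
apply_moves(plan=[[[114,0,-130,0,0,0,0.5],[114,0,-130,0,0,0,0.5],[114,0,-130,0,0,0,0.5],[114,0,-130,0,0,0,0.5],[114,0,-130,0,0,0,0.5]]])

```text
clock: 2.28
tcp_pos: [0.6271, -0.0401, 0.2605]
eef_rot: [-90.0, 0.0, -0.0]
wrist_force: [-0.3, 0.2, -0.3]
width: 0.0436
```

```bash
python3 - <<'E'
from h import *
w=vision.capture("wrist"); cv2.imwrite("pics/w2.png",w["img"]); np.save("w2.npy",w,allow_pickle=True)
print(w["view"].round(4).tolist(),w["cx"],w["cy"])
delta([.63,-.2,.25],0)
E
```

```text
[[-0.0009, 1.0, 0.0014, 0.0401], [-0.9679, -0.0005, -0.2513, 0.6554], [-0.2513, -0.0016, 0.9679, -0.3049], [0.0, 0.0, 0.0, 1.0]] 276.2417229482361 209.30270762273472
delta mm [   3.    10.5 -160.6] rot [-0.001   0.0008 -0.0007] t 2.325 tcp [ 0.6269 -0.0394  0.2606] [-8.995e+01  4.000e-02  5.000e-02] F [ 0.24  0.72 -0.2 ] w 0.04388288736159415
```

Call:
apply_moves(plan=[[[0,0,-130,0,0,0,0.5],[0,0,-130,0,0,0,0.5],[0,0,-130,0,0,0,0.5],[0,0,-130,0,0,0,0.5]]])

```text
clock: 2.82
tcp_pos: [0.6272, -0.1694, 0.2609]
eef_rot: [-89.9, -0.0, 0.0]
wrist_force: [-0.7, 0.1, 0.2]
width: 0.0436
```

```bash
python3 - <<'E'
from h import *
w=vision.capture("wrist"); cv2.imwrite("pics/w3.png",w["img"]); np.save("w3.npy",w,allow_pickle=True)
delta([.63,-.2,.25],0)
a=np.load("w2.npy",allow_pickle=True).item()["img"]
cv2.imwrite("pics/w23.png",np.vstack([cv2.resize(a[:290],(580,300)),cv2.resize(w["img"][:290],(580,300))]))
E
```

```text
delta mm [  2.4  10.8 -31.7] rot [-0.0016  0.0021  0.0001] t 2.875 tcp [ 0.6276 -0.1683  0.2608] [-8.991e+01 -1.000e-02  1.200e-01] F [-0.52 -0.15  0.45] w 0.04370723143118337
```

View pics/w23.png

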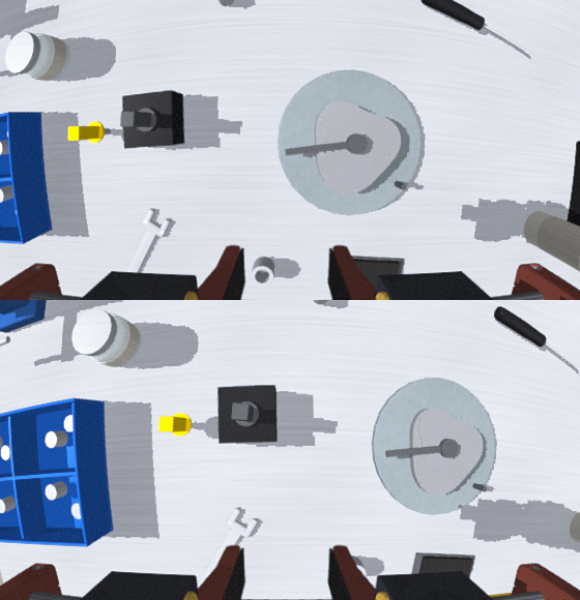

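Both views are clear: the fixture is at (350,142) in the upper panel and (434,445) in the lower, with the stand at (152,120) and (247,413). Next I'll rectify them onto the known planes and fit.

```bash
cat >> h.py <<'E'
def rect(c,x0,x1,y0,y1,z,res=.0004):  # rows: x descending, cols: y descending (top view, x up)
    X=np.arange(x1,x0,-res);Y=np.arange(y1,y0,-res)
    g=np.stack(np.meshgrid(X,Y,indexing='ij'),-1); P=np.concatenate([g,np.full(g.shape[:2]+(1,),z)],-1).reshape(-1,3)
    V=np.array(c["view"]);q=P@V[:3,:3].T+V[:3,3];q=q*[1,-1,-1];n=np.hypot(q[:,0],q[:,1])
    k=np.arctan2(n,q[:,2])/n*foc(c);u=(c["cx"]+k*q[:,0]).reshape(g.shape[:2]).astype(np.float32);v=(c["cy"]+k*q[:,1]).reshape(g.shape[:2]).astype(np.float32)
    return cv2.remap(c["img"],u,v,cv2.INTER_LINEAR)
E
python3 - <<'E'
from h import *
T=[]
for f in("w2","w3"):
    c=np.load(f+".npy",allow_pickle=True).item()
    A=rect(c,.46,.70,-.07,.17,.012);B=rect(c,.46,.70,-.07,.17,.034)
    S=rect(c,.48,.60,-.28,-.16,.05);G=rect(c,.48,.60,-.28,-.16,.107)
    hs=cv2.cvtColor(A,cv2.COLOR_BGR2HSV); print(f,hs[300,90],hs[10,10],hs[300,250])
    m=(hs[...,1]>14).astype(np.uint8);m=cv2.morphologyEx(m,cv2.MORPH_OPEN,np.ones((5,5)))
    k=cv2.convexHull(max(cv2.findContours(m,0,1)[0],key=cv2.contourArea))[:,0]
    P=np.c_[.70-k[:,1]*.0004,.17-k[:,0]*.0004];Aq=np.c_[2*P,np.ones(len(P))];q=np.linalg.lstsq(Aq,(P**2).sum(1),rcond=None)[0]
    print("base",q[:2],np.sqrt(q[2]+q[:2]@q[:2]))
    for nm,I,th in(("stand",S,75),):
        mm=(I.max(2)<th).astype(np.uint8);kk=max(cv2.findContours(mm,0,1)[0],key=cv2.contourArea);rr=cv2.minAreaRect(kk)
        print(nm,.60-rr[0][1]*.0004,-.16-rr[0][0]*.0004,np.array(rr[1])*.0004,rr[2])
    T.append(np.hstack([cv2.resize(B,(300,300)),cv2.resize(S,(250,250)).copy() if 0 else cv2.resize(S,(300,300))[:, :250],cv2.resize(G,(300,300))[:,:250]]))
cv2.imwrite("pics/rect.png",np.vstack(T))
E
```

```text
w2 [104  28 193] [109  12 233] [107  18 127]
base [0.57360661 0.05275729] 0.10344140760651685
stand 0.5364733642578124 -0.20905599060058594 [0.06774564 0.08324463] 89.34893798828125
w3 [100  30 197] [110  23 166] [109  17 117]
base [0.58592994 0.05945982] 0.11349762897912684
stand 0.5363876647949218 -0.21641798095703124 [0.06782943 0.07006149] 89.48844146728516
```

View pics/rect.png

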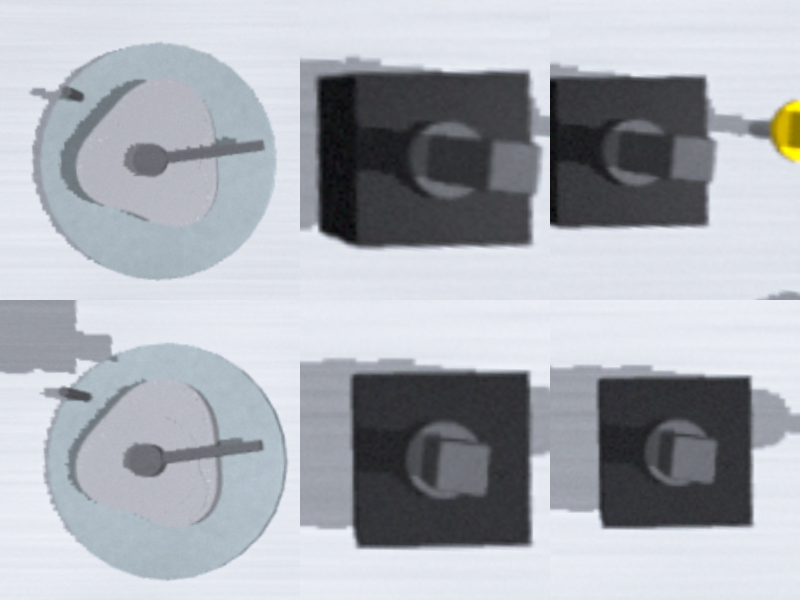

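```bash
python3 - <<'E'
from h import *
T=[]
for f in("w2","w3"):
    c=np.load(f+".npy",allow_pickle=True).item()
    xy=lambda k:np.c_[.70-k[:,1]*.0004,.17-k[:,0]*.0004]
    A=rect(c,.46,.70,-.07,.17,.012);hs=cv2.cvtColor(A,cv2.COLOR_BGR2HSV).astype(int)
    m=((hs[...,1]>=22)&(hs[...,2]>172)&(hs[...,2]<218)).astype(np.uint8);m=cv2.morphologyEx(m,cv2.MORPH_OPEN,np.ones((7,7)))
    k=cv2.convexHull(max(cv2.findContours(m,0,1)[0],key=cv2.contourArea))[:,0];P=xy(k)
    for i in range(6):
        q=np.linalg.lstsq(np.c_[2*P,np.ones(len(P))],(P**2).sum(1),rcond=None)[0];R=np.sqrt(q[2]+q[:2]@q[:2]);e=np.abs(np.hypot(*(P-q[:2]).T)-R);P=P[e<=max(.001,np.quantile(e,.9))]
    print(f,"base",q[:2],R,len(P)); C=q[:2]
    # dark things at z=.042
    D=rect(c,.46,.70,-.07,.17,.042);hs=cv2.cvtColor(D,cv2.COLOR_BGR2HSV).astype(int)
    d=(hs[...,2]<132).astype(np.uint8);d=cv2.morphologyEx(d,cv2.MORPH_OPEN,np.ones((5,5)))
    for k in cv2.findContours(d,0,1)[0]:
        if cv2.contourArea(k)<150: continue
        p=xy(k[:,0]);rr=cv2.minAreaRect(k);print(" dark area",cv2.contourArea(k)*.16,"mean",xy(np.array([rr[0]])),"far",p[np.argmax(np.hypot(*(p-C).T))],np.array(rr[1])*.4)
    B=rect(c,.46,.70,-.07,.17,.034);hs=cv2.cvtColor(B,cv2.COLOR_BGR2HSV).astype(int)
    print(" plate hsv",hs[300,240],hs[380,400])
    m=((hs[...,1]<21)&(hs[...,2]>165)&(hs[...,2]<215)).astype(np.uint8)
    m=cv2.morphologyEx(m,cv2.MORPH_OPEN,np.ones((5,5)))
    l,lab,stt,_=cv2.connectedComponentsWithStats(m);b=1+np.argmax(stt[1:,4]);print(" comp",stt[b])
    im=B.copy();im[(lab==b)]=im[(lab==b)]//2+np.array([0,0,127],np.uint8);im[d>0]=(255,0,0);T.append(cv2.resize(im,(400,400)))
    G=rect(c,.48,.60,-.28,-.16,.107);g=G.max(2);print(" grip px",g[162*1-2,142],g[140,110])
    mm=((g>85)&(g<150)).astype(np.uint8)[100:220,90:200];mm=cv2.morphologyEx(mm,cv2.MORPH_OPEN,np.ones((9,9)))
    T[-1]=np.vstack([T[-1],cv2.resize(np.hstack([G[100:220,90:200],cv2.merge([mm*255]*3)]),(400,200))])
cv2.imwrite("pics/seg.png",np.hstack(T))
E
```

```text
w2 base [0.57173811 0.04794451] 0.09953728099228769 78
 dark area 1244.4 mean [[0.57467477 0.01380688]] far [ 0.5856 -0.04  ] [ 24.65977173 108.96657715]
 dark area 132.16 mean [[0.62338823 0.10895294]] far [0.628  0.1168] [17.65659332  9.21635284]
 dark area 856.5600000000001 mean [[0.59407754 0.09272551]] far [0.5588 0.1168] [ 33.39502869 101.95151367]
 plate hsv [115  16 191] [115  14 195]
 comp [  153   156   283   298 55076]
 grip px 123 52
w3 base [0.57161611 0.04845786] 0.10000138574017998 47
 dark area 1257.44 mean [[0.57331874 0.01166509]] far [ 0.5836 -0.042 ] [ 25.11288757 108.22788086]
 dark area 146.88 mean [[0.59929623 0.0910132 ]] far [0.5784 0.1076] [ 6.13803902 57.28934326]
 dark area 168.4 mean [[0.62329025 0.10481219]] far [0.6264 0.1172] [25.31090851  8.83452377]
 plate hsv [114  13 193] [114  13 198]
 comp [  152   158   282   296 55120]
 grip px 120 66
```

View pics/seg.png

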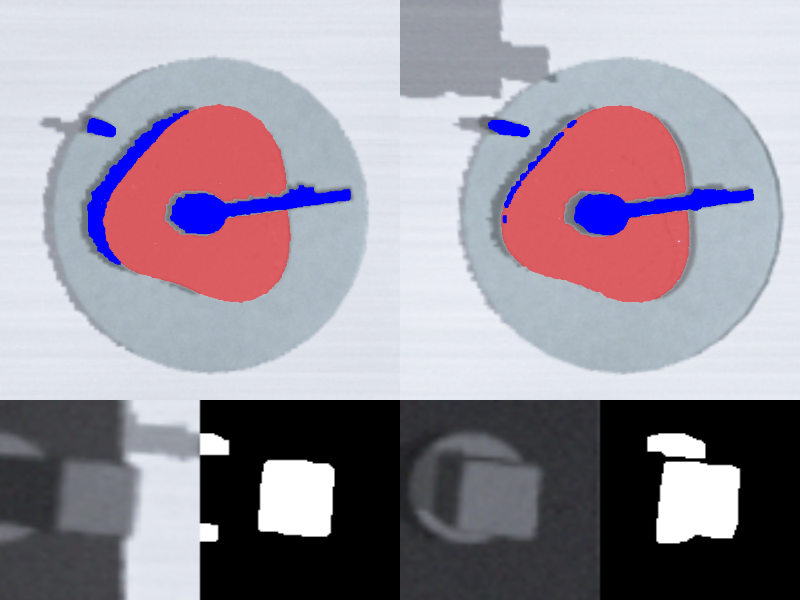

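The seg picture shows clean plate masks in both panels (about 105–290 × 105–300 px). The pointer tip is at (351,195) and the post top at (94,125). The grip top is clear too. Now I'll fit the plate's shift and turn and the grip yaw.

```bash
cat > cam.py <<'E'
import numpy as np
C=np.array([.5717,.0482]); YAW=np.radians(-25.7)
def rot(t): return np.array([[np.cos(t),-np.sin(t)],[np.sin(t),np.cos(t)]])
A=np.linspace(-np.pi,np.pi,2881)
def edge(s,t,off=0.,sy=0.):
    rho=.056+.008*np.cos(A)+.007*np.cos(3*A);d=-.008*np.sin(A)-.021*np.sin(3*A)
    e=np.c_[np.cos(A),np.sin(A)];n=np.c_[-np.sin(A),np.cos(A)]
    T=d[:,None]*e+rho[:,None]*n;T/=np.linalg.norm(T,axis=1)[:,None];N=np.c_[T[:,1],-T[:,0]]
    R=rot(YAW+t); return C+rot(YAW)@np.array([s,sy])+(rho[:,None]*e+off*N)@R.T, N@R.T
E
python3 - <<'E'
from h import *; from cam import *
from scipy.optimize import least_squares
from scipy.spatial import cKDTree
for f in("w2","w3"):
    c=np.load(f+".npy",allow_pickle=True).item()
    B=rect(c,.46,.70,-.07,.17,.034);hs=cv2.cvtColor(B,cv2.COLOR_BGR2HSV).astype(int)
    m=((hs[...,1]<21)&(hs[...,2]>165)&(hs[...,2]<215)).astype(np.uint8);m=cv2.morphologyEx(m,cv2.MORPH_OPEN,np.ones((5,5)))
    l,lab,stt,_=cv2.connectedComponentsWithStats(m);b=1+np.argmax(stt[1:,4])
    k=max(cv2.findContours((lab==b).astype(np.uint8),0,1)[0],key=cv2.contourArea)[:,0]
    P=np.c_[.70-k[:,1]*.0004,.17-k[:,0]*.0004];v=P-C;P=P[np.hypot(*v.T)>.045]
    def res(x): return cKDTree(edge(x[0],x[1],x[3],x[2])[0]).query(P)[0]
    for free in(0,1):
        fn=(lambda x:res([x[0],x[1],x[2],x[3]])) if free else (lambda x:res([x[0],x[1],0,0]))
        q=least_squares(fn,[0,0,0,0],x_scale=[.003,.1,.003,.001],loss='soft_l1',f_scale=.0007,diff_step=1e-3)
        b0=min((least_squares(fn,[s,t,0,0],x_scale=[.003,.1,.003,.001],loss='soft_l1',f_scale=.0007) for s in(-.003,.003) for t in(-.1,.05,.12)),key=lambda q:q.cost)
        print(f,free,b0.x.round(4),np.sqrt(np.mean(res(b0.x if free else [*b0.x[:2],0,0])**2)))
    G=rect(c,.48,.60,-.28,-.16,.107);g=G.max(2);mm=((g>85)&(g<150)).astype(np.uint8);mm=cv2.morphologyEx(mm,cv2.MORPH_OPEN,np.ones((15,15)))
    for k in cv2.findContours(mm,0,1)[0]:
        rr=cv2.minAreaRect(k)
        if 300<cv2.contourArea(k)<4000: print(" grip",.60-rr[0][1]*.0004,-.16-rr[0][0]*.0004,np.array(rr[1])*.4,rr[2])
E
```

```text
w2 0 [-0.0037  0.1247  0.      0.    ] 0.0008306119758787779
w2 1 [-0.0037  0.125  -0.     -0.0002] 0.0007663752536837273
 grip 0.5367999999999999 -0.217 [17.6 15.6] 90.0
 grip 0.5469999999999999 -0.26880000000000004 [14.  22.4] 90.0
w3 0 [-0.004   0.1299  0.      0.    ] 0.0007885084733942063
w3 1 [-0.004   0.1256  0.0003 -0.0002] 0.0006788860556654176
 grip 0.5357999999999999 -0.2174 [18.8 17.2] 90.0
```

```bash
python3 - <<'E'
from h import *
c=[np.load(f+".npy",allow_pickle=True).item() for f in("w2","w3")]
k=560/580;k2=290/300
print("yellow top",tri([ray(c[0],76*k,134*k2,True),ray(c[1],175*k,124*k2,True)]))
print("yellow flange",tri([ray(c[0],98*k,131*k2,True),ray(c[1],187*k,124*k2,True)]))
delta([.536,-.2172,.13],0)
E
```

```text
yellow top (array([ 0.54773196, -0.2870714 ,  0.11051286]), [np.float64(0.0003634741957764293), np.float64(0.0003634741957762291)])
yellow flange (array([ 0.54611249, -0.29132765,  0.05063595]), [np.float64(0.0003435033841506505), np.float64(0.00034350338415092385)])
delta mm [-91.7 130.7 -48.9] rot [-0.0016  0.0021  0.0001] t 2.875 tcp [ 0.6276 -0.1683  0.2608] [-8.991e+01 -1.000e-02  1.200e-01] F [-0.52 -0.15  0.45] w 0.04370723143118337
```

Call:
apply_moves(plan=[[[-92,60,-49,0,0,0,0.4],[-92,100,-49,0,0,0,0.4],[-92,130,-49,0,0,0,0.4],[-92,130,-49,0,0,0,0.4]]])

```text
clock: 3.38
tcp_pos: [0.5326, -0.217, 0.1282]
eef_rot: [-89.8, 0.4, 0.1]
wrist_force: [-0.2, 0.0, 0.3]
width: 0.0349
```

```bash
python3 - <<'E'
from h import *
delta([.536,-.2172,.059],0)
E
```

```text
delta mm [ 3.8 69.2 -0.4] rot [-0.0028  0.0012 -0.0065] t 3.375 tcp [ 0.5326 -0.217   0.1282] [-8.984e+01  3.700e-01  7.000e-02] F [-0.19  0.05  0.34] w 0.03492264680790099
```

Call:
apply_moves(plan=[[[0,20,0,0,0,0,0.4],[0,40,0,0,0,0,0.4],[0,55,0,0,0,0,0.4],[0,68,0,0,0,0,0.4],[0,68,0,0,0,0,0.4]]])

```text
clock: 4.0
tcp_pos: [0.5353, -0.2194, 0.0624]
eef_rot: [-90.0, 0.1, -0.0]
wrist_force: [0.2, -0.2, 0.1]
width: 0.035
```

```bash
python3 - <<'E'
from h import *
delta([.536,-.2172,.059],0)
E
```

```text
delta mm [0.7 3.4 2.2] rot [-0.0005 -0.     -0.0009] t 4.0 tcp [ 0.5353 -0.2194  0.0624] [-8.997e+01  5.000e-02 -0.000e+00] F [ 0.21 -0.22  0.1 ] w 0.035030375020138844
```

Call:
apply_moves(plan=[[[0.5,3,2,0,0,0,0.4],[0.5,3,2,0,0,0,0.2],[0.5,3,2,0,0,0,0.1],[0.5,3,2,0,0,0,0],[0.5,3,2,0,0,0,0]]])

```text
clock: 4.62
tcp_pos: [0.5359, -0.218, 0.0601]
eef_rot: [-90.0, -0.0, -0.1]
wrist_force: [-0.9, 0.7, 2.7]
width: 0.0183
```

Call:
apply_moves(plan=[[[0,0,0,0,0,0,0],[0,0,0,0,0,0,0]]])

```text
clock: 4.88
tcp_pos: [0.536, -0.218, 0.06]
eef_rot: [-90.0, -0.0, -0.0]
wrist_force: [-0.4, 0.6, 5.0]
width: 0.0181
```

Call:
apply_moves(plan=[[[0,-8,0,0,0,0,0],[0,-25,0,0,0,0,0],[0,-45,0,0,0,0,0],[0,-65,0,0,0,0,0],[0,-80,0,0,0,0,0]]])

```text
clock: 5.5
tcp_pos: [0.5361, -0.2182, 0.1414]
eef_rot: [-90.0, -0.1, -0.1]
wrist_force: [1.1, -0.7, -2.7]
width: 0.018
```

```bash
python3 - <<'E'
from h import *; from cam import *
P,N=edge(-.0039,.127,.005)
v=P-C;ang=np.degrees(np.arctan2(v[:,1],v[:,0]))
for a in(-97,-90,-75,-60,-45,-30,-15,0,15,30,40,50):
    i=np.argmin(abs(ang-a));print(a,P[i].round(4),np.hypot(*v[i]).round(4),"normal deg",np.degrees(np.arctan2(N[i,1],N[i,0])).round(0))
i=np.argmin(abs(ang+97));Q=P[i]+.009*N[i];print("start",Q);delta([*Q,.14],0)
w=vision.capture("wrist");cv2.imwrite("pics/w4.png",w["img"][120:420,130:430])
E
```

```text
-97 [ 0.5648 -0.0082] 0.0568 normal deg -86.0
-90 [ 0.5717 -0.0076] 0.0558 normal deg -85.0
-75 [ 0.5863 -0.0065] 0.0566 normal deg -86.0
-60 [ 0.6022 -0.0045] 0.0609 normal deg -78.0
-45 [0.6187 0.0012] 0.0665 normal deg -62.0
-30 [0.6331 0.0128] 0.0708 normal deg -39.0
-15 [0.6413 0.0296] 0.0721 normal deg -13.0
0 [0.6413 0.0482] 0.0696 normal deg 12.0
15 [0.6342 0.065 ] 0.0647 normal deg 33.0
30 [0.6232 0.078 ] 0.0595 normal deg 46.0
40 [0.6155 0.085 ] 0.0572 normal deg 49.0
50 [0.608  0.0916] 0.0565 normal deg 49.0
start [ 0.56542052 -0.01714187]
delta mm [ 29.1   1.4 201.1] rot [ 0.0003 -0.0009  0.0012] t 5.5 tcp [ 0.5361 -0.2182  0.1414] [-9.002e+01 -7.000e-02 -5.000e-02] F [ 1.12 -0.73 -2.71] w 0.018001376174413906
```

View pics/w4.png

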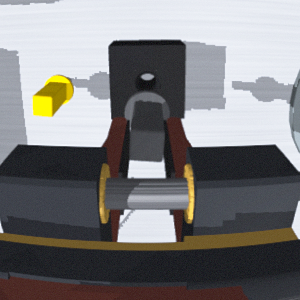

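The stylus is held squarely between the jaws above the hole, which is at (147,80) in the crop. Moving to the start point.

Call:
apply_moves(plan=[[[7,0,50,0,0,0,0],[15,0,100,0,0,0,0],[22,0,150,0,0,0,0],[29,0,195,0,0,0,0],[29,0,201,0,0,0,0]]])

```text
clock: 6.18
tcp_pos: [0.5652, -0.0122, 0.1395]
eef_rot: [-89.9, 0.0, 0.3]
wrist_force: [-0.3, 0.1, -2.6]
width: 0.018
```

Call:
apply_moves(plan=[[[0,20,0,0,0,0,0],[0,40,0,0,0,0,0],[0,60,0,0,0,0,0],[0,73,0,0,0,0,0],[0,78,0,0,0,0,0]]])

```text
clock: 6.8
tcp_pos: [0.5645, -0.0176, 0.0612]
eef_rot: [-90.0, 0.1, -0.1]
wrist_force: [-0.5, 0.4, -1.8]
width: 0.0181
```

```bash
python3 - <<'E'
from h import *
c=vision.capture("top");s=vision.capture("scene")
cv2.imwrite("pics/st.png",np.vstack([cv2.resize(c["img"][165:255,210:345],(600,400))[:300],cv2.resize(s["img"][180:270,230:365],(600,400),interpolation=cv2.INTER_CUBIC)[:300]]))
delta([.56542,-.01714,.063],0)
E
```

```text
delta mm [ 0.6 -1.4  0.2] rot [ 0.0002 -0.0012 -0.0004] t 6.9 tcp [ 0.5649 -0.0173  0.0616] [-9.001e+01  3.000e-02 -7.000e-02] F [ 0.14  0.75 -2.22] w 0.01836375400417589
```

View pics/st.png

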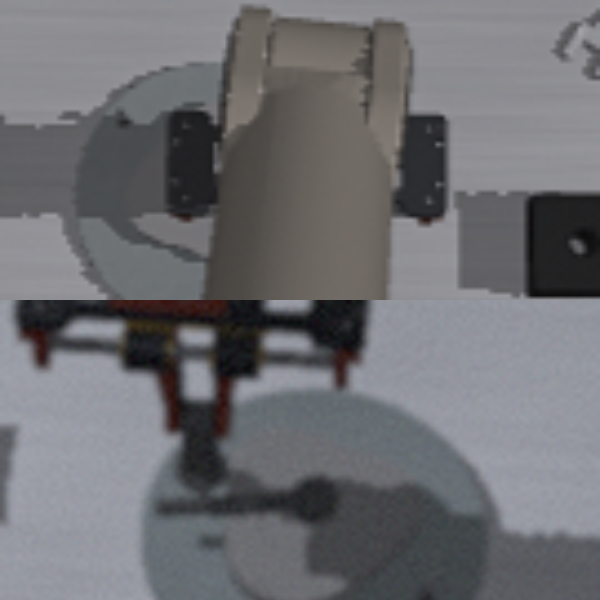

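The scene crop shows the stylus upright at (205,465), on the near side of the pointer bar and outside the plate. Now feeling inward along +y.

Call:
apply_moves(plan=[[[0,0,2,0,0,0,0],[0,0,4,0,0,0,0],[0,0,6,0,0,0,0],[0,0,7,0,0,0,0],[0,0,7,0,0,0,0]]])

```text
clock: 7.52
tcp_pos: [0.565, -0.0098, 0.0618]
eef_rot: [-90.0, -0.0, -0.0]
wrist_force: [-0.2, -0.9, -1.8]
width: 0.0183
```

Call:
apply_moves(plan=[[[0,0,0.5,0,0,0,0],[0,0,1,0,0,0,0],[0,0,1,0,0,0,0]]])

```text
clock: 7.9
tcp_pos: [0.565, -0.009, 0.0618]
eef_rot: [-90.0, 0.0, -0.0]
wrist_force: [0.9, -0.5, -2.5]
width: 0.0177
```

Call:
apply_moves(plan=[[[0,0,0.4,0,0,0,0],[0,0,0.8,0,0,0,0],[0,0,0.8,0,0,0,0]]])

```text
clock: 8.28
tcp_pos: [0.5651, -0.0085, 0.0618]
eef_rot: [-90.0, -0.0, -0.1]
wrist_force: [0.8, -1.6, -2.8]
width: 0.0178
```

Call:
apply_moves(plan=[[[0,0,0.3,0,0,0,0],[0,0,0.6,0,0,0,0],[0,0,0.6,0,0,0,0]]])

```text
clock: 8.65
tcp_pos: [0.5652, -0.008, 0.0619]
eef_rot: [-90.0, -0.0, -0.1]
wrist_force: [-0.1, -2.6, -2.5]
width: 0.0182
```

Call:
apply_moves(plan=[[[0,0,0.4,0,0,0,0],[0,0,0.6,0,0,0,0],[0,0,0.6,0,0,0,0]]])

```text
clock: 9.02
tcp_pos: [0.5652, -0.0074, 0.0619]
eef_rot: [-90.0, -0.0, -0.1]
wrist_force: [2.6, -3.8, -2.6]
width: 0.0181
```

Call:
apply_moves(plan=[[[0,0,0,0,0,0,0]]])

```text
clock: 9.15
tcp_pos: [0.5652, -0.0073, 0.0619]
eef_rot: [-90.0, -0.0, -0.1]
wrist_force: [1.8, -4.0, -2.6]
width: 0.0179
```

```bash
python3 - <<'E'
from cam import *
P,N=edge(-.0039,.127,.005);v=P-C;ang=np.degrees(np.arctan2(v[:,1],v[:,0]))
i=np.argmin(abs(ang+97)+10*(A>1));i0=np.argmin(np.hypot(*(P-[.565,-.0082]).T))
Q=(P-.0009*N);j=(np.arange(900)+i0)%len(A);q=Q[j];n=N[j];s=np.r_[0,np.cumsum(np.hypot(*np.diff(q,axis=0).T))]
for k,d in enumerate(np.arange(0,s[-1],.005)):
    m=np.searchsorted(s,d);a=ang[j[m]]
    if a>50 and k>5:break
    p=q[m];print(k,p.round(4),"ang",a.round(0),"d",((p-(prev if k else p))*1000).round(1),"n",n[m].round(2));prev=p
E
```

```text
0 [ 0.565  -0.0072] ang -97.0 d [0. 0.] n [ 0.07 -1.  ]
1 [ 0.57   -0.0068] ang -92.0 d [5.  0.4] n [ 0.08 -1.  ]
2 [ 0.575  -0.0064] ang -87.0 d [5.  0.4] n [ 0.08 -1.  ]
3 [ 0.5799 -0.0061] ang -81.0 d [4.9 0.4] n [ 0.07 -1.  ]
4 [ 0.5849 -0.0057] ang -76.0 d [5.  0.4] n [ 0.07 -1.  ]
5 [ 0.5899 -0.0053] ang -71.0 d [5.  0.4] n [ 0.09 -1.  ]
6 [ 0.595  -0.0048] ang -67.0 d [5.  0.5] n [ 0.12 -0.99]
7 [ 0.5999 -0.004 ] ang -62.0 d [4.9 0.7] n [ 0.17 -0.98]
8 [ 0.6048 -0.003 ] ang -57.0 d [4.9 1. ] n [ 0.24 -0.97]
9 [ 0.6096 -0.0017] ang -53.0 d [4.7 1.4] n [ 0.31 -0.95]
10 [6.143e-01 1.000e-04] ang -49.0 d [4.8 1.8] n [ 0.39 -0.92]
11 [0.6187 0.0023] ang -45.0 d [4.4 2.1] n [ 0.48 -0.88]
12 [0.623  0.0049] ang -40.0 d [4.3 2.6] n [ 0.56 -0.83]
13 [0.627  0.0079] ang -36.0 d [4.  3.1] n [ 0.65 -0.76]
14 [0.6306 0.0113] ang -32.0 d [3.6 3.4] n [ 0.73 -0.68]
15 [0.6338 0.0152] ang -28.0 d [3.2 3.8] n [ 0.81 -0.59]
16 [0.6364 0.0194] ang -24.0 d [2.7 4.2] n [ 0.87 -0.49]
17 [0.6386 0.0239] ang -20.0 d [2.2 4.5] n [ 0.93 -0.37]
18 [0.6402 0.0286] ang -16.0 d [1.6 4.8] n [ 0.97 -0.25]
19 [0.6411 0.0336] ang -12.0 d [1.  4.9] n [ 0.99 -0.13]
20 [0.6415 0.0385] ang -8.0 d [0.3 5. ] n [ 1.   -0.01]
21 [0.6412 0.0435] ang -4.0 d [-0.3  5. ] n [0.99 0.11]
22 [0.6404 0.0485] ang 0.0 d [-0.9  5. ] n [0.97 0.23]
23 [0.639  0.0532] ang 4.0 d [-1.4  4.7] n [0.94 0.33]
24 [0.6371 0.058 ] ang 9.0 d [-1.9  4.8] n [0.91 0.42]
25 [0.6348 0.0623] ang 13.0 d [-2.3  4.3] n [0.86 0.51]
26 [0.632  0.0666] ang 17.0 d [-2.8  4.3] n [0.82 0.58]
27 [0.629  0.0705] ang 22.0 d [-3.   3.9] n [0.77 0.64]
```

Call:
apply_moves(plan=[[[1,0,0.1,0,0,0,0],[2,0,0.2,0,0,0,0],[3,0,0.3,0,0,0,0],[4,0,0.3,0,0,0,0],[5,0,0.4,0,0,0,0]]])

```text
clock: 9.78
tcp_pos: [0.5689, -0.0067, 0.0613]
eef_rot: [-90.0, 0.1, -0.0]
wrist_force: [-1.7, -4.4, -2.1]
width: 0.0177
```

Call:
apply_moves(plan=[[[1,0,0.1,0,0,0,0],[2,0,0.2,0,0,0,0],[3,0,0.3,0,0,0,0],[4,0,0.3,0,0,0,0],[5,0,0.4,0,0,0,0]]])

```text
clock: 10.4
tcp_pos: [0.5746, -0.0061, 0.0616]
eef_rot: [-90.0, 0.0, -0.0]
wrist_force: [-3.7, -3.3, -3.0]
width: 0.0174
```

Call:
apply_moves(plan=[[[1,0,0.2,0,0,0,0],[2,0,0.3,0,0,0,0],[3,0,0.4,0,0,0,0],[4,0,0.5,0,0,0,0],[5,0,0.6,0,0,0,0]]])

```text
clock: 11.02
tcp_pos: [0.5795, -0.0056, 0.0616]
eef_rot: [-90.0, 0.1, -0.0]
wrist_force: [-3.1, -4.4, -2.2]
width: 0.0176
```

Call:
apply_moves(plan=[[[1,0,0.1,0,0,0,0],[2,0,0.2,0,0,0,0],[3,0,0.3,0,0,0,0],[4,0,0.4,0,0,0,0],[5,0,0.5,0,0,0,0]]])

```text
clock: 11.65
tcp_pos: [0.5846, -0.0052, 0.0616]
eef_rot: [-90.0, 0.1, -0.0]
wrist_force: [-3.8, -3.6, -2.4]
width: 0.0181
```

```bash
python3 - <<'E'
from h import *
s=r.state();print(s["wrist_force"],s["ft_torque"],s["tcp_pos"])
s=vision.capture("scene");w=vision.capture("wrist")
cv2.imwrite("pics/tr1.png",np.vstack([cv2.resize(w["img"][100:280,130:430],(600,360)),cv2.resize(s["img"][180:270,210:360],(600,360),interpolation=cv2.INTER_CUBIC)[:240]]))
E
```

```text
[-3.83964507 -3.6113037  -2.36105223] [-1.13665012  1.11541043  0.04930193] [ 0.5845503  -0.00515673  0.06164704]
```

View pics/tr1.png

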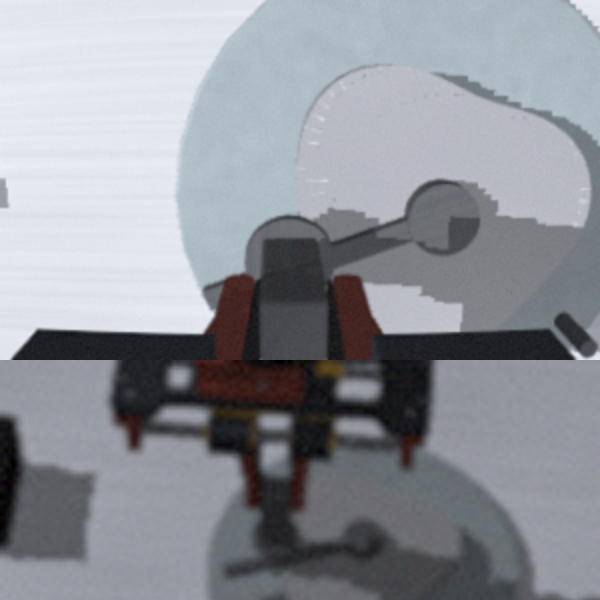

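The pointer (from hub (442,215) in the wrist crop) is being pushed ahead of the pin, and the stylus is still square in the jaws. Continuing.

Call:
apply_moves(plan=[[[1,0,0.1,0,0,0,0],[2,0,0.2,0,0,0,0],[3,0,0.3,0,0,0,0],[4,0,0.4,0,0,0,0],[5,0,0.5,0,0,0,0]]])

```text
clock: 12.38
tcp_pos: [0.5896, -0.0046, 0.0617]
eef_rot: [-90.0, 0.1, -0.0]
wrist_force: [-3.6, -4.0, -1.8]
width: 0.0176
```

Call:
apply_moves(plan=[[[1,0,0.1,0,0,0,0],[2,0,0.2,0,0,0,0],[3,0,0.3,0,0,0,0],[4,0,0.4,0,0,0,0],[5,0,0.5,0,0,0,0]]])

```text
clock: 13.0
tcp_pos: [0.5947, -0.0042, 0.0617]
eef_rot: [-90.0, 0.0, -0.0]
wrist_force: [-3.9, -3.6, -2.3]
width: 0.0177
```

Call:
apply_moves(plan=[[[1,0,0.1,0,0,0,0],[2,0,0.2,0,0,0,0],[3,0,0.4,0,0,0,0],[4,0,0.5,0,0,0,0],[5,0,0.7,0,0,0,0]]])

```text
clock: 13.62
tcp_pos: [0.5999, -0.0035, 0.0618]
eef_rot: [-90.0, 0.0, -0.0]
wrist_force: [-2.9, -4.8, -2.5]
width: 0.0177
```

Call:
apply_moves(plan=[[[1,0,0.2,0,0,0,0],[2,0,0.4,0,0,0,0],[3,0,0.6,0,0,0,0],[4,0,0.8,0,0,0,0],[4.9,0,1,0,0,0,0]]])

```text
clock: 14.25
tcp_pos: [0.605, -0.0026, 0.0618]
eef_rot: [-90.0, -0.0, -0.1]
wrist_force: [-2.4, -4.2, -2.5]
width: 0.0176
```

Call:
apply_moves(plan=[[[1,0,0.3,0,0,0,0],[2,0,0.5,0,0,0,0],[2.9,0,0.8,0,0,0,0],[3.8,0,1.1,0,0,0,0],[4.7,0,1.4,0,0,0,0]]])

```text
clock: 14.88
tcp_pos: [0.6099, -0.0014, 0.0619]
eef_rot: [-90.0, -0.0, -0.1]
wrist_force: [-2.7, -4.1, -3.1]
width: 0.0178
```

Call:
apply_moves(plan=[[[1,0,0.3,0,0,0,0],[2,0,0.7,0,0,0,0],[2.9,0,1,0,0,0,0],[3.8,0,1.4,0,0,0,0],[4.7,0,1.8,0,0,0,0]]])

```text
clock: 15.5
tcp_pos: [0.6147, 0.0003, 0.0619]
eef_rot: [-90.0, -0.0, -0.1]
wrist_force: [-1.9, -4.7, -3.5]
width: 0.0174
```

Call:
apply_moves(plan=[[[0.9,0,0.5,0,0,0,0],[1.8,0,0.9,0,0,0,0],[2.6,0,1.4,0,0,0,0],[3.5,0,1.8,0,0,0,0],[4.3,0,2.3,0,0,0,0]]])

```text
clock: 16.12
tcp_pos: [0.6192, 0.0023, 0.062]
eef_rot: [-90.0, -0.1, -0.1]
wrist_force: [-2.1, -4.9, -2.5]
width: 0.0176
```

Call:
apply_moves(plan=[[[0.9,0,0.5,0,0,0,0],[1.8,0,1,0,0,0,0],[2.6,0,1.6,0,0,0,0],[3.4,0,2.1,0,0,0,0],[4.2,0,2.6,0,0,0,0]]])

```text
clock: 16.75
tcp_pos: [0.6237, 0.0049, 0.0621]
eef_rot: [-90.0, -0.1, -0.1]
wrist_force: [-2.3, -4.6, -2.0]
width: 0.0178
```

Call:
apply_moves(plan=[[[0.8,0,0.6,0,0,0,0],[1.6,0,1.2,0,0,0,0],[2.4,0,1.8,0,0,0,0],[3.2,0,2.5,0,0,0,0],[3.9,0,3.1,0,0,0,0]]])

```text
clock: 17.38
tcp_pos: [0.628, 0.0081, 0.0622]
eef_rot: [-90.0, -0.1, -0.1]
wrist_force: [-1.1, -5.8, -2.2]
width: 0.0175
```

Call:
apply_moves(plan=[[[0.7,0,0.7,0,0,0,0],[1.4,0,1.4,0,0,0,0],[2,0,2.1,0,0,0,0],[2.7,0,2.8,0,0,0,0],[3.3,0,3.5,0,0,0,0]]])

```text
clock: 18.0
tcp_pos: [0.6317, 0.0115, 0.0624]
eef_rot: [-90.0, -0.2, -0.1]
wrist_force: [0.0, -4.6, -3.0]
width: 0.018
```

Call:
apply_moves(plan=[[[0.6,0,0.8,0,0,0,0],[1.2,0,1.5,0,0,0,0],[1.8,0,2.3,0,0,0,0],[2.4,0,3.1,0,0,0,0],[3,0,3.9,0,0,0,0]]])

```text
clock: 18.62
tcp_pos: [0.6349, 0.0153, 0.0625]
eef_rot: [-90.1, -0.2, -0.1]
wrist_force: [0.8, -5.0, -1.8]
width: 0.0179
```

Call:
apply_moves(plan=[[[0.5,0,0.8,0,0,0,0],[1,0,1.7,0,0,0,0],[1.5,0,2.5,0,0,0,0],[2,0,3.3,0,0,0,0],[2.5,0,4.2,0,0,0,0]]])

```text
clock: 19.25
tcp_pos: [0.6375, 0.0197, 0.0625]
eef_rot: [-90.0, -0.2, -0.1]
wrist_force: [1.1, -4.8, -2.1]
width: 0.0174
```

Call:
apply_moves(plan=[[[0.4,0,0.9,0,0,0,0],[0.8,0,1.8,0,0,0,0],[1.2,0,2.7,0,0,0,0],[1.5,0,3.6,0,0,0,0],[1.9,0,4.5,0,0,0,0]]])

```text
clock: 19.88
tcp_pos: [0.6398, 0.0246, 0.0627]
eef_rot: [-90.0, -0.3, -0.1]
wrist_force: [1.5, -5.1, -2.8]
width: 0.0182
```

Call:
apply_moves(plan=[[[0.3,0,1,0,0,0,0],[0.6,0,1.9,0,0,0,0],[0.9,0,2.9,0,0,0,0],[1.2,0,3.9,0,0,0,0],[1.4,0,4.8,0,0,0,0]]])

```text
clock: 20.5
tcp_pos: [0.6412, 0.0297, 0.0627]
eef_rot: [-90.0, -0.3, -0.0]
wrist_force: [3.2, -4.8, -1.6]
width: 0.018
```

Call:
apply_moves(plan=[[[0.2,0,1,0,0,0,0],[0.4,0,2,0,0,0,0],[0.6,0,3,0,0,0,0],[0.7,0,4,0,0,0,0],[0.8,0,4.9,0,0,0,0]]])

```text
clock: 21.12
tcp_pos: [0.6419, 0.0343, 0.0627]
eef_rot: [-90.0, -0.3, -0.1]
wrist_force: [3.2, -4.6, -1.7]
width: 0.0177
```

Call:
apply_moves(plan=[[[0.1,0,1,0,0,0,0],[0.2,0,2,0,0,0,0],[0.2,0,3,0,0,0,0],[0.3,0,4,0,0,0,0],[0.3,0,5,0,0,0,0]]])

```text
clock: 21.75
tcp_pos: [0.6413, 0.04, 0.0624]
eef_rot: [-90.0, -0.1, -0.0]
wrist_force: [3.3, -3.3, -1.5]
width: 0.0177
```

Call:
apply_moves(plan=[[[0,0,1,0,0,0,0],[-0.1,0,2,0,0,0,0],[-0.1,0,3,0,0,0,0],[-0.2,0,4,0,0,0,0],[-0.3,0,5,0,0,0,0]]])

```text
clock: 22.38
tcp_pos: [0.6395, 0.0447, 0.0617]
eef_rot: [-90.0, 0.0, -0.0]
wrist_force: [4.0, -2.1, -2.5]
width: 0.0181
```

Call:
apply_moves(plan=[[[-0.1,0,1,0,0,0,0],[-0.2,0,2,0,0,0,0],[-0.4,0,3,0,0,0,0],[-0.6,0,4,0,0,0,0],[-0.8,0,4.9,0,0,0,0]]])

```text
clock: 23.0
tcp_pos: [0.6387, 0.0498, 0.0617]
eef_rot: [-90.0, 0.0, -0.0]
wrist_force: [3.7, -3.2, -2.9]
width: 0.0179
```

```bash
python3 - <<'E'
from cam import *
P,N=edge(-.0039,.127,.005);v=P-C;ang=np.degrees(np.arctan2(v[:,1],v[:,0]))
Q=(P-.0001*N);i0=np.argmin(np.hypot(*(Q-[.6404,.0485]).T));j=(np.arange(1400)+i0)%len(A);q=Q[j];n=N[j];s=np.r_[0,np.cumsum(np.hypot(*np.diff(q,axis=0).T))]
for k,d in enumerate(np.arange(0,.07,.005)):
    m=np.searchsorted(s,d);p=q[m];print(22+k,p.round(4),"ang",ang[j[m]].round(0),"d",((p-(prev if k else p))*1000).round(1),"n",n[m].round(2));prev=p
E
```

```text
22 [0.6411 0.0487] ang 0.0 d [0. 0.] n [0.97 0.23]
23 [0.6397 0.0536] ang 5.0 d [-1.4  4.9] n [0.94 0.33]
24 [0.6379 0.0582] ang 9.0 d [-1.8  4.5] n [0.91 0.42]
25 [0.6356 0.0626] ang 13.0 d [-2.3  4.4] n [0.86 0.5 ]
26 [0.6329 0.0668] ang 17.0 d [-2.7  4.2] n [0.82 0.57]
27 [0.6298 0.0708] ang 21.0 d [-3.  4.] n [0.77 0.63]
28 [0.6265 0.0746] ang 26.0 d [-3.4  3.8] n [0.73 0.68]
29 [0.623  0.0781] ang 30.0 d [-3.5  3.5] n [0.69 0.72]
30 [0.6193 0.0815] ang 35.0 d [-3.6  3.4] n [0.67 0.74]
31 [0.6155 0.0849] ang 40.0 d [-3.8  3.3] n [0.66 0.76]
32 [0.6118 0.0881] ang 45.0 d [-3.7  3.2] n [0.65 0.76]
33 [0.608  0.0914] ang 50.0 d [-3.8  3.3] n [0.66 0.75]
34 [0.6043 0.0947] ang 55.0 d [-3.8  3.3] n [0.66 0.75]
35 [0.6006 0.098 ] ang 60.0 d [-3.7  3.3] n [0.66 0.75]
36 [0.5967 0.1012] ang 65.0 d [-3.8  3.2] n [0.63 0.78]
```

```bash
python3 - <<'E'
from h import *
s=vision.capture("scene");w=vision.capture("wrist");np.save("w5.npy",w,allow_pickle=True)
a=cv2.resize(w["img"][90:290,130:430],(600,400));b=cv2.resize(s["img"][160:280,235:345],(400,436),interpolation=cv2.INTER_CUBIC)[:400]
cv2.imwrite("pics/tr2.png",cv2.resize(np.hstack([a,b]),(800,320)))
E
```

```text
(no output)
```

View pics/tr2.png

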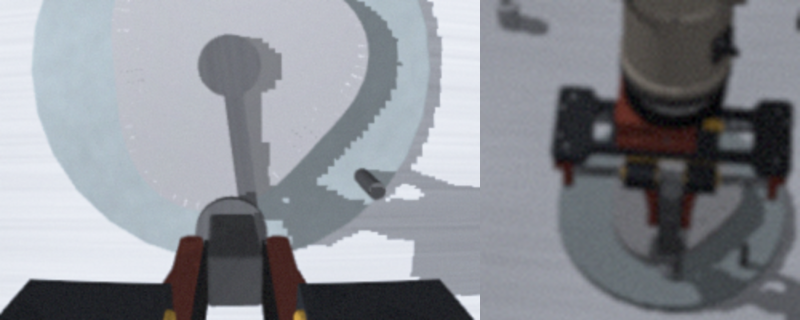

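The stylus is still nearly upright at (230,225) and the post is clear at (370,183). Between the two trace pictures it swung a few degrees about the jaw axis. I'll turn the wrist gradually so the jaw axis takes the load for the last stretch.

Call:
apply_moves(plan=[[[-0.3,0,1,0,0.06,0,0],[-0.6,0,2,0,0.12,0,0],[-0.9,0,3,0,0.18,0,0],[-1.3,0,3.9,0,0.24,0,0],[-1.7,0,4.8,0,0.3,0,0]]])

```text
clock: 23.72
tcp_pos: [0.6369, 0.0542, 0.0617]
eef_rot: [-90.0, 0.0, -17.4]
wrist_force: [3.2, -0.9, -2.9]
width: 0.0175
```

Call:
apply_moves(plan=[[[-0.7,0,0.7,0,0.06,0,0],[-1.4,0,1.4,0,0.12,0,0],[-2.1,0,2.1,0,0.18,0,0],[-2.8,0,2.8,0,0.24,0,0],[-3.5,0,3.4,0,0.3,0,0]]])

```text
clock: 24.35
tcp_pos: [0.6347, 0.0589, 0.0617]
eef_rot: [-90.0, 0.0, -34.5]
wrist_force: [4.4, -1.3, -2.0]
width: 0.0179
```

Call:
apply_moves(plan=[[[-0.9,0,0.5,0,0.06,0,0],[-1.8,0,0.9,0,0.12,0,0],[-2.7,0,1.4,0,0.18,0,0],[-3.6,0,1.8,0,0.24,0,0],[-4.5,0,2.1,0,0.3,0,0]]])

```text
clock: 24.98
tcp_pos: [0.6325, 0.0632, 0.0618]
eef_rot: [-90.0, -0.0, -51.7]
wrist_force: [5.7, -1.8, -3.5]
width: 0.0178
```

Call:
apply_moves(plan=[[[-1,0,0.1,0,0,0,0],[-2,0,0.3,0,0,0,0],[-3,0,0.4,0,0,0,0],[-4,0,0.5,0,0,0,0],[-5,0,0.5,0,0,0,0]]])

```text
clock: 25.6
tcp_pos: [0.6297, 0.0671, 0.0619]
eef_rot: [-90.0, -0.0, -51.6]
wrist_force: [4.4, -1.2, -2.2]
width: 0.0177
```

Call:
apply_moves(plan=[[[-1,0,0.1,0,0,0,0],[-2,0,0.1,0,0,0,0],[-3,0,0.1,0,0,0,0],[-4,0,0.1,0,0,0,0],[-5,0,0.1,0,0,0,0]]])

```text
clock: 26.22
tcp_pos: [0.6268, 0.0714, 0.0619]
eef_rot: [-90.0, -0.0, -51.6]
wrist_force: [5.0, -1.2, -2.1]
width: 0.0176
```

```bash
python3 - <<'E'
from h import *
st=r.state();print(st["joint_pos"],st["wrist_force"])
w=vision.capture("wrist");np.save("w6.npy",w,allow_pickle=True)
# rectified dark mask at pointer plane for pointer angle
from cam import C,YAW
x0,x1,y0,y1=.48,.68,-.05,.15
D=rect(w,x0,x1,y0,y1,.042,.0005);d=(cv2.cvtColor(D,cv2.COLOR_BGR2HSV)[...,2])
for rr in(.02,.025,.03,.035,.04,.045,.05):
    th=np.radians(np.arange(-20,70,.5));X=C[0]+rr*np.cos(th);Y=C[1]+rr*np.sin(th)
    v=d[((x1-X)/.0005).astype(int),((y1-Y)/.0005).astype(int)]
    dk=v<120; print(rr,np.degrees(th[dk]).min() if dk.any() else None,np.degrees(th[dk]).max() if dk.any() else None,int(np.median(v)),v.min())
cv2.imwrite("pics/r6.png",D)
E
```

```text
[-33.41163065  33.90452622  29.60548285 102.96768929 -21.52273613
  48.75668069  44.80144958] [ 4.99227632 -1.20787758 -2.13983466]
0.02 29.500000000000004 37.5 135 57
0.025 28.500000000000004 33.5 209 62
0.03 26.5 31.5 208 64
0.035 26.0 30.5 208 59
0.04 26.0 29.500000000000004 204 65
0.045 -9.5 28.0 204 65
0.05 -18.5 27.5 133 67
```

Call:
apply_moves(plan=[[[-1,0,-0.1,0,0,0,0],[-2,0,-0.2,0,0,0,0],[-3,0,-0.3,0,0,0,0],[-4,0,-0.4,0,0,0,0],[-5,0,-0.6,0,0,0,0]]])

```text
clock: 26.9
tcp_pos: [0.6231, 0.0749, 0.0618]
eef_rot: [-90.0, -0.0, -51.6]
wrist_force: [6.0, -0.8, -2.4]
width: 0.0178
```

Call:
apply_moves(plan=[[[-1,0,-0.1,0,0,0,0],[-2,0,-0.2,0,0,0,0],[-3,0,-0.3,0,0,0,0],[-4,0,-0.5,0,0,0,0],[-5,0,-0.6,0,0,0,0]]])

```text
clock: 27.52
tcp_pos: [0.6199, 0.0787, 0.062]
eef_rot: [-89.9, -0.0, -51.6]
wrist_force: [5.2, 0.2, -2.9]
width: 0.0178
```

Call:
apply_moves(plan=[[[-1,0,-0.1,0,0,0,0],[-2,0,-0.3,0,0,0,0],[-2.9,0,-0.4,0,0,0,0],[-3.9,0,-0.6,0,0,0,0],[-4.9,0,-0.7,0,0,0,0]]])

```text
clock: 28.15
tcp_pos: [0.6165, 0.0823, 0.0621]
eef_rot: [-89.9, -0.0, -51.6]
wrist_force: [4.7, 0.2, -2.7]
width: 0.0176
```

```bash
cat > pa.py <<'E'
from h import *
from cam import C,YAW
w=vision.capture("wrist")
x0,x1,y0,y1=.48,.68,-.05,.15
D=rect(w,x0,x1,y0,y1,.042,.0005);d=(cv2.cvtColor(D,cv2.COLOR_BGR2HSV)[...,2])
for rr in(.025,.03,.035,.04):
    th=np.radians(np.arange(0,75,.25));X=C[0]+rr*np.cos(th);Y=C[1]+rr*np.sin(th)
    dk=d[((x1-X)/.0005).astype(int),((y1-Y)/.0005).astype(int)]<120
    print(rr,np.degrees(th[dk]).min() if dk.any() else None,np.degrees(th[dk]).max() if dk.any() else None)
E
python3 pa.py
```

```text
0.025 37.75 43.75
0.03 36.5 41.25
0.035 2.25 40.5
0.04 0.0 39.0
```

Call:
apply_moves(plan=[[[-0.8,0,-0.1,0,0,0,0],[-1.6,0,-0.3,0,0,0,0],[-2.4,0,-0.4,0,0,0,0],[-3.2,0,-0.6,0,0,0,0],[-4,0,-0.7,0,0,0,0]]])

```text
clock: 28.82
tcp_pos: [0.6138, 0.0852, 0.0622]
eef_rot: [-89.9, -0.0, -51.6]
wrist_force: [6.4, 0.7, -2.2]
width: 0.0177
```

Call:
apply_moves(plan=[[[-0.8,0,-0.1,0,0,0,0],[-1.6,0,-0.2,0,0,0,0],[-2.4,0,-0.3,0,0,0,0],[-3.2,0,-0.4,0,0,0,0],[-4,0,-0.5,0,0,0,0]]])

```text
clock: 29.45
tcp_pos: [0.6109, 0.0881, 0.0622]
eef_rot: [-89.9, -0.0, -51.6]
wrist_force: [5.0, 0.1, -2.5]
width: 0.0179
```

```bash
python3 - <<'E'
from h import *
s=vision.capture("scene");w=vision.capture("wrist");np.save("w7.npy",w,allow_pickle=True);np.save("s7.npy",s,allow_pickle=True)
a=cv2.resize(w["img"][70:270,160:400],(480,400));b=cv2.resize(s["img"][180:280,260:340],(320,400),interpolation=cv2.INTER_CUBIC)
cv2.imwrite("pics/tr3.png",np.hstack([a,b]))
E
python3 pa.py
```

```text
0.025 45.5 52.25
0.03 15.25 49.75
0.035 0.0 48.5
0.04 0.0 47.0
```

View pics/tr3.png

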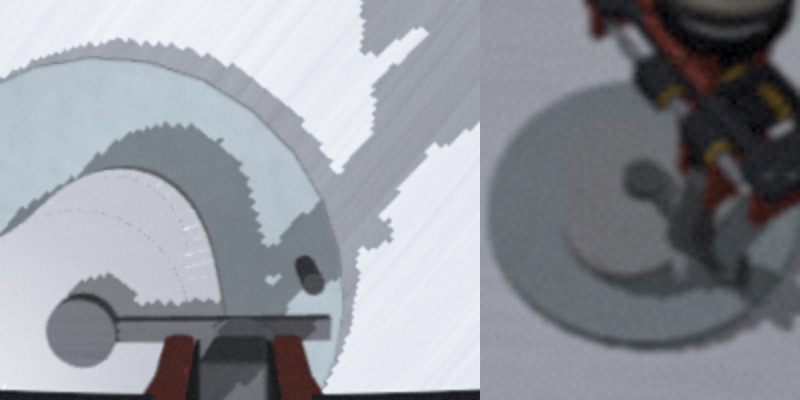

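```bash
python3 - <<'E'
from h import *; from cam import C
w=np.load("w7.npy",allow_pickle=True).item()
P=lambda x,y,z:plane(w,160+x/2,70+y/2,z,True)
h=P(82,329,.0445);t=P(330,328,.042);e1=P(150,317,.042);e2=P(330,317,.042);po=P(315,284,.042);pb=P(300,262,.012)
print("hub",h,"tip",t,"post top",po,"bot",pb)
f=lambda v:np.degrees(np.arctan2(v[1],v[0]))
print("ptr hub-tip",f(t-h),"from C",f(t[:2]-C),"edge",f(e2-e1),"post",f(po[:2]-C),f(pb[:2]-C),np.linalg.norm((t-h)[:2]))
fl=P(240,322,.053);print("flange far edge",fl,r.state()["tcp_pos"])
E
```

```text
hub [0.57183929 0.04972267 0.0445    ] tip [0.64173615 0.10487295 0.042     ] post top [0.62681167 0.11393189 0.042     ] bot [0.62448473 0.11328429 0.012     ]
ptr hub-tip 38.2742755369626 from C 38.97963395008098 edge 38.43161394088078 post 50.02247753294467 50.957222118314576 0.08903440483381383
flange far edge [0.61249388 0.0893803  0.053     ] [0.61084804 0.0881983  0.06225038]
```

The pointer is at about 38°, with its stop near 43°. The gap to the post at (308,275) is still visible. The stylus leans back in the grip along the path but moves with the tool again. I'll go on for the last 4–5 mm and feel for the stop.

Call:
apply_moves(plan=[[[-0.8,0,-0.1,0,0,0,0],[-1.6,0,-0.2,0,0,0,0],[-2.4,0,-0.3,0,0,0,0],[-3.2,0,-0.4,0,0,0,0],[-4,0,-0.5,0,0,0,0]]])

```text
clock: 30.22
tcp_pos: [0.608, 0.091, 0.0622]
eef_rot: [-89.9, -0.0, -51.6]
wrist_force: [5.7, 0.6, -3.2]
width: 0.0178
```

```bash
cat > pp.py <<'E'
from h import *
from cam import C
w=vision.capture("wrist");V=w["view"]
# outer bar end beyond the flange: bar dark-edge points at radius 70..88 mm, and inner 25..35
D=rect(w,.48,.70,-.03,.17,.042,.0005);d=cv2.cvtColor(D,cv2.COLOR_BGR2HSV)[...,2].astype(int)
g=cv2.GaussianBlur(d.astype(np.float32),(3,3),0)
for rr in(.025,.03,.035,.075,.08,.085):
    th=np.arange(10,70,.25);t=np.radians(th);X=C[0]+rr*np.cos(t);Y=C[1]+rr*np.sin(t)
    v=g[((.70-X)/.0005).astype(int),((.17-Y)/.0005).astype(int)]
    i=np.argmin(v);print(rr,"darkest",th[i],v[i].round(), v[::12].astype(int).tolist())
print(np.round(r.state()["wrist_force"],1),r.state()["clock"])
E
python3 pp.py
```

```text
0.025 darkest 52.5 67.0 [208, 208, 210, 208, 209, 209, 208, 188, 129, 122, 120, 120, 122, 117, 78, 88, 128, 132, 131, 185]
0.03 darkest 51.0 65.0 [69, 71, 70, 70, 71, 68, 70, 71, 70, 72, 83, 112, 122, 97, 67, 130, 133, 144, 180, 203]
0.035 darkest 20.5 66.0 [70, 70, 69, 67, 68, 70, 69, 69, 71, 69, 69, 98, 122, 76, 104, 130, 143, 204, 205, 205]
0.075 darkest 16.5 25.0 [193, 44, 31, 30, 48, 69, 70, 71, 68, 70, 71, 79, 67, 145, 133, 128, 152, 132, 131, 197]
0.08 darkest 10.75 27.0 [28, 30, 57, 70, 71, 70, 68, 70, 73, 162, 94, 80, 74, 198, 118, 77, 124, 134, 134, 201]
0.085 darkest 10.0 32.0 [31, 71, 70, 70, 71, 71, 88, 202, 207, 204, 149, 111, 86, 77, 79, 52, 108, 134, 133, 130]
[ 7.   0.6 -2.5] 30.275
```

Call:
apply_moves(plan=[[[-0.5,0,0,0,0,0,0],[-1,0,-0.1,0,0,0,0],[-1.5,0,-0.2,0,0,0,0],[-2,0,-0.2,0,0,0,0]]])

```text
clock: 30.78
tcp_pos: [0.6066, 0.0919, 0.062]
eef_rot: [-89.9, -0.0, -51.6]
wrist_force: [7.6, -1.1, -4.5]
width: 0.018
```

```bash
python3 pp.py; python3 -c "
import h;print(h.r.state()['ft_torque'],h.r.state()['tcp_pos'])"
```

```text
0.025 darkest 52.5 64.0 [210, 210, 209, 208, 209, 207, 207, 189, 130, 120, 121, 120, 122, 115, 78, 84, 128, 130, 131, 187]
0.03 darkest 51.0 63.0 [68, 68, 70, 69, 68, 69, 71, 69, 69, 68, 71, 74, 106, 96, 66, 127, 130, 137, 184, 205]
0.035 darkest 50.0 65.0 [69, 69, 71, 68, 69, 68, 70, 69, 69, 69, 70, 69, 96, 76, 103, 130, 140, 199, 203, 203]
0.075 darkest 16.5 25.0 [196, 50, 30, 29, 53, 69, 67, 68, 70, 69, 70, 81, 63, 161, 131, 129, 129, 130, 131, 194]
0.08 darkest 10.0 27.0 [26, 30, 61, 69, 69, 72, 69, 71, 73, 164, 103, 81, 69, 197, 116, 77, 122, 133, 133, 154]
0.085 darkest 10.0 38.0 [38, 71, 69, 69, 68, 59, 75, 202, 205, 205, 146, 106, 82, 79, 79, 51, 100, 134, 133, 129]
[ 6.8 -1.7 -2.5] 30.825
[-0.11051051 -1.8584631   0.05830358] [0.60653152 0.09190504 0.06203619]
```

The pointer has stopped: its edge angles don't change while the tool advances and the tangential force rises. Backing off gently, then outward and up.

Call:
apply_moves(plan=[[[1.5,0,0,0,0,0,0],[3.5,0,0.5,0,0,0,0],[5.5,0,4,0,0,0,0],[7,0,9,0,0,0,0],[8,0,14,0,0,0,0]]])

```text
clock: 31.45
tcp_pos: [0.6207, 0.0936, 0.0611]
eef_rot: [-90.1, 0.1, -51.6]
wrist_force: [0.3, -0.1, -2.7]
width: 0.0175
```

Call:
apply_moves(plan=[[[0,-10,1,0,0,0,0],[0,-30,1,0,0,0,0],[0,-55,1,0,0,0,0],[0,-80,1,0,0,0,0],[0,-100,1,0,0,0,0]]])

```text
clock: 32.08
tcp_pos: [0.6228, 0.0941, 0.1643]
eef_rot: [-89.9, -0.0, -51.6]
wrist_force: [0.2, -0.6, -1.9]
width: 0.0179
```

```bash
python3 - <<'E'
from h import *
w=vision.capture("wrist");s=vision.capture("scene");np.save("w8.npy",w,allow_pickle=True);np.save("s8.npy",s,allow_pickle=True)
delta([.45,-.12,.162],0)
p=r.state()["tcp_pos"];print(proj(s,p),proj(w,p,True), proj(s,p-[0,0,.046]))
# pointer/post check from scene colours is coarse; wrist: mean dark angle
from cam import C
D=rect(w,.48,.70,-.03,.17,.042,.0005);d=cv2.cvtColor(D,cv2.COLOR_BGR2HSV)[...,2].astype(int)
for rr in(.03,.05,.07,.08,.085):
    th=np.arange(20,60,1.);t=np.radians(th);print(rr,[int(x) for x in d[((.70-C[0]-rr*np.cos(t))/.0005).astype(int),((.17-C[1]-rr*np.sin(t))/.0005).astype(int)]])
# stylus mask from scene around TCP
E
```

```text
delta mm [  60.     1.9 -269.5] rot [-0.0036 -0.9012  0.0038] t 32.175 tcp [0.6241 0.0943 0.1651] [-89.73  -0.1  -51.63] F [ 0.29  0.18 -1.16] w 0.01762071436520307
[320.61583562 213.89832235] [278.80155893 236.53514094] [319.55971007 225.20248768]
0.03 [198, 198, 198, 199, 199, 199, 199, 199, 200, 203, 202, 201, 194, 181, 181, 150, 128, 122, 116, 116, 116, 118, 118, 118, 117, 118, 117, 119, 116, 94, 89, 86, 97, 121, 126, 127, 128, 128, 132, 132]
0.05 [197, 197, 198, 199, 196, 196, 197, 196, 200, 196, 195, 197, 197, 198, 197, 198, 196, 186, 160, 124, 121, 118, 116, 116, 116, 118, 113, 84, 91, 116, 128, 128, 134, 144, 161, 174, 191, 197, 199, 198]
0.07 [198, 199, 198, 198, 200, 201, 198, 197, 196, 179, 192, 197, 193, 150, 136, 147, 134, 151, 139, 131, 119, 118, 117, 115, 120, 108, 91, 118, 160, 163, 133, 160, 158, 141, 137, 137, 126, 124, 124, 126]
0.08 [201, 198, 198, 197, 198, 198, 196, 197, 196, 198, 196, 196, 196, 197, 195, 198, 195, 195, 196, 180, 128, 121, 119, 117, 119, 102, 125, 191, 197, 188, 186, 184, 182, 180, 179, 144, 129, 128, 133, 134]
0.085 [204, 200, 199, 195, 196, 197, 196, 196, 196, 196, 195, 198, 199, 201, 200, 196, 198, 199, 198, 194, 145, 118, 119, 119, 119, 91, 129, 197, 148, 113, 114, 115, 117, 76, 53, 51, 99, 132, 132, 129]
```

Pointer check by numbers: its centreline is 42.5° and the post 50.7°, which agrees with the stop at 2.3 rad. Next I'll measure the stylus's lean in the grip from the wrist view.

```bash
python3 - <<'E'
from h import *
w=np.load("w8.npy",allow_pickle=True).item()
a=cv2.imread("pics/w4.png");g4=cv2.cvtColor(a,cv2.COLOR_BGR2HSV)[...,2].astype(int)
g8=cv2.cvtColor(w["img"],cv2.COLOR_BGR2HSV)[...,2].astype(int)
print("w4 col277",[(r0,int(g4[r0-120,147])) for r0 in range(194,292,2)])
print("w8 col277",[(r0,int(g8[r0,277])) for r0 in range(194,292,2)])
for r0 in range(206,262,4): print(r0,"w4",g4[r0-120,125:170:2].tolist(),"w8",g8[r0,255:300:2].tolist())
# predicted rows
st=r.state();R=Ro.from_euler('xyz',st["eef_rot"],degrees=True)
for th in range(-10,36,5):
    t=np.radians(th);s_,c_=np.sin(t),np.cos(t)
    pt=lambda ax,l:proj(w,st["tcp_pos"]+R.apply(np.array([ax*c_+l*s_,-18.7+l*c_-ax*s_,0])/1000),True)[1].round(1)
    print(th,"flange far edge",pt(-15,23.7),"bot",pt(-15,28.7),"near",pt(15,23.7),"grip/flange -x face",pt(-9,23.7),"grip +x",pt(9,23.7),"pin end",pt(0,64.7),pt(-5,64.7))
E
```

```text
w4 col277 [(194, 168), (196, 174), (198, 175), (200, 65), (202, 26), (204, 34), (206, 25), (208, 29), (210, 46), (212, 98), (214, 121), (216, 116), (218, 117), (220, 109), (222, 56), (224, 54), (226, 57), (228, 52), (230, 58), (232, 50), (234, 49), (236, 50), (238, 51), (240, 53), (242, 54), (244, 50), (246, 52), (248, 53), (250, 64), (252, 71), (254, 82), (256, 79), (258, 78), (260, 83), (262, 83), (264, 81), (266, 79), (268, 80), (270, 81), (272, 79), (274, 82), (276, 81), (278, 78), (280, 89), (282, 247), (284, 241), (286, 240), (288, 237), (290, 244)]
w8 col277 [(194, 117), (196, 118), (198, 120), (200, 129), (202, 126), (204, 131), (206, 139), (208, 196), (210, 170), (212, 196), (214, 200), (216, 198), (218, 196), (220, 198), (222, 195), (224, 194), (226, 181), (228, 78), (230, 84), (232, 82), (234, 84), (236, 76), (238, 47), (240, 46), (242, 52), (244, 44), (246, 45), (248, 48), (250, 49), (252, 70), (254, 76), (256, 74), (258, 80), (260, 80), (262, 83), (264, 80), (266, 106), (268, 113), (270, 117), (272, 116), (274, 114), (276, 115), (278, 117), (280, 111), (282, 113), (284, 
[... 3368 characters left out ...]
58.5 grip/flange -x face 223.8 grip +x 250.0 pin end 224.1 217.8
10 flange far edge 217.6 bot 216.8 near 262.0 grip/flange -x face 226.6 grip +x 253.3 pin end 231.1 224.8
15 flange far edge 220.6 bot 220.4 near 265.4 grip/flange -x face 229.6 grip +x 256.6 pin end 238.2 231.9
20 flange far edge 223.7 bot 224.1 near 268.7 grip/flange -x face 232.7 grip +x 259.7 pin end 245.3 239.0
25 flange far edge 227.0 bot 227.9 near 271.9 grip/flange -x face 235.9 grip +x 262.9 pin end 252.5 246.2
30 flange far edge 230.4 bot 231.8 near 275.0 grip/flange -x face 239.1 grip +x 265.9 pin end 259.6 253.3
35 flange far edge 233.8 bot 235.8 near 277.9 grip/flange -x face 242.4 grip +x 268.9 pin end 266.7 260.4
```

The stylus leans 26.4° about the jaw axis, and the zero reading from the earlier picture fits the model. I'll tilt the tool back by that amount so the stylus is vertical over the hole.

```bash
cat > back.py <<'E'
from h import *
import sys
TH=26.4
def target(zend,hx=.5362,hy=-.2172,th=TH):
    R=Ro.from_euler('xyz',[-90,0,0],degrees=True)*Ro.from_rotvec([0,0,np.radians(th)])
    g=np.array([hx,hy,zend+.0647]); return g+R.apply([0,.0187,0]),R
if __name__=="__main__":
    s=r.state();R0=Ro.from_euler('xyz',s["eef_rot"],degrees=True);p,R=target(float(sys.argv[1]))
    print("d",(R0.inv().apply(p-s["tcp_pos"])*1000).round(1),"rot",(R0.inv()*R).as_rotvec().round(4),"target",p.round(4),"tcp",s["tcp_pos"].round(4),s["eef_rot"].round(1),"F",s["wrist_force"].round(1),s["clock"])
    a=r.state()["joint_pos"];print(a.round(0))
    print("world-down in tool",(R0.inv().apply([0,0,-1])).round(3))
E
python3 back.py .09
```

```text
d [ 184.5   26.2 -268.9] rot [-0.2111 -0.884   0.4327] target [ 0.5279 -0.2172  0.138 ] tcp [0.6241 0.0943 0.1651] [-89.7  -0.1 -51.6] F [ 0.3  0.2 -1.2] 32.175
[-39.  27.  33.  99. -17.  59.  39.]
world-down in tool [-0.002  1.    -0.005]
```

Call:
apply_moves(plan=[[[23,0,-34,-0.026,-0.11,0.054,0],[46,0,-67,-0.053,-0.221,0.108,0],[69,0,-101,-0.079,-0.331,0.162,0],[92,0,-134,-0.106,-0.442,0.216,0],[115,0,-168,-0.132,-0.552,0.27,0]]])

```text
clock: 32.8
tcp_pos: [0.5614, -0.1015, 0.1613]
eef_rot: [-93.0, 16.9, -20.0]
wrist_force: [0.5, -0.4, -1.6]
width: 0.0177
```

```bash
python3 back.py .09
```

```text
d [  14.6   26.3 -119. ] rot [-0.0763 -0.3291  0.1559] target [ 0.5279 -0.2172  0.138 ] tcp [ 0.5614 -0.1015  0.1613] [-93.   16.9 -20. ] F [ 0.5 -0.4 -1.6] 32.8
[-13.  32.  27.  92. -13.  77.  87.]
world-down in tool [0.29  0.956 0.051]
```

Call:
apply_moves(plan=[[[4,4,-35,-0.02,-0.1,0.05,0],[8,10,-70,-0.045,-0.2,0.1,0],[12,18,-105,-0.07,-0.3,0.145,0],[15,26,-119,-0.076,-0.329,0.156,0],[15,26,-119,-0.076,-0.329,0.156,0]]])

```text
clock: 33.42
tcp_pos: [0.5277, -0.2168, 0.1375]
eef_rot: [-90.1, 26.4, -0.4]
wrist_force: [-0.3, -1.4, -3.5]
width: 0.0176
```

```bash
python3 back.py .07; python3 - <<'E'
from h import *
w=vision.capture("wrist");s=vision.capture("scene")
g=cv2.cvtColor(w["img"],cv2.COLOR_BGR2HSV)[...,2].astype(int)
print([(k,int(g[k,277])) for k in range(196,256,2)])
from back import target
st=r.state();R0=Ro.from_euler('xyz',st["eef_rot"],degrees=True);gp=st["tcp_pos"]-R0.apply([0,.0187,0])
print("grasp",gp)
# scene profile of the stylus: dark centroid per row between predicted grasp and pin end
a=proj(s,gp);b=proj(s,gp-[0,0,.0647]);f=proj(s,gp-[0,0,.0262]);print("pred grasp",a,"flange",f,"pin end",b)
v=cv2.cvtColor(s["img"],cv2.COLOR_BGR2HSV)[...,2].astype(int)
for k in range(int(a[1]),int(b[1])+8,2): print(k,v[k,int(b[0])-12:int(b[0])+13].tolist())
print("hole proj",proj(s,[.5364,-.2166,.05]))
E
```

```text
d [ 8.9 17.4 -0.4] rot [-0.0015 -0.0058 -0.    ] target [ 0.5279 -0.2172  0.118 ] tcp [ 0.5277 -0.2168  0.1375] [-90.1  26.4  -0.4] F [-0.3 -1.4 -3.5] 33.425
[ -3.  39.  24.  87.  -6.  83. 112.]
world-down in tool [0.445 0.896 0.001]
[(196, 228), (198, 228), (200, 227), (202, 227), (204, 227), (206, 227), (208, 226), (210, 226), (212, 226), (214, 228), (216, 227), (218, 227), (220, 81), (222, 44), (224, 44), (226, 44), (228, 90), (230, 115), (232, 117), (234, 113), (236, 105), (238, 54), (240, 53), (242, 59), (244, 48), (246, 44), (248, 54), (250, 56), (252, 84), (254, 69)]
grasp [ 0.53723862 -0.21516641  0.15524402]
pred grasp [192.89572669 177.70718502] flange [194.43818058 184.45885479] pin end [196.6141852  193.98371948]
177 [40, 36, 24, 31, 33, 32, 25, 35, 27, 23, 33, 38, 52, 57, 63, 86, 97, 90, 93, 107, 109, 78, 42, 29, 31]
179 [51, 29, 23, 34, 28, 27, 28, 34, 33, 27, 33, 44, 58, 59, 60, 58, 70, 66, 64, 62, 65, 52, 43, 29, 26]
181 [126, 80, 43, 33, 30, 22, 24, 24, 22, 34, 29, 39, 55, 51, 55, 68, 92, 112, 120, 121, 122, 112, 105, 100, 95]
183 [164, 152, 145, 133, 105, 65, 38, 19
[... 337 characters left out ...]
67, 168, 157, 143, 112, 82, 69, 62, 59, 50, 40, 48, 64, 109, 143, 158, 164, 166, 165, 163, 165, 161]
191 [169, 169, 164, 157, 153, 155, 154, 148, 133, 110, 99, 98, 95, 83, 73, 86, 119, 147, 163, 166, 169, 168, 164, 167, 166]
193 [168, 164, 140, 104, 66, 56, 60, 70, 64, 66, 71, 77, 76, 67, 57, 61, 82, 98, 107, 106, 110, 110, 111, 113, 119]
195 [165, 154, 123, 65, 24, 20, 24, 19, 22, 19, 25, 18, 28, 17, 25, 24, 18, 27, 23, 19, 25, 28, 25, 27, 29]
197 [168, 144, 98, 49, 27, 26, 30, 23, 26, 26, 30, 24, 22, 18, 24, 18, 27, 23, 27, 24, 23, 22, 28, 26, 25]
199 [167, 137, 83, 29, 22, 25, 19, 17, 24, 22, 23, 24, 25, 23, 18, 27, 23, 22, 19, 23, 20, 25, 29, 23, 25]
hole proj [198.30131788 203.2342226 ]
```

Call:
apply_moves(plan=[[[3,6,0,0,0,0,0],[6,12,0,0,0,0,0],[9,17.4,-0.4,0,-0.006,0,0],[9,17.4,-0.4,0,-0.006,0,0],[9,17.4,-0.4,0,-0.006,0,0]]])

```text
clock: 34.15
tcp_pos: [0.5291, -0.2164, 0.1192]
eef_rot: [-89.9, 26.3, 0.1]
wrist_force: [-0.3, -0.3, -1.8]
width: 0.0178
```

```bash
python3 back.py .045; sleep 0; python3 back.py .045
```

```text
d [10.5 24.1 -0.8] rot [-0.0006  0.0023  0.0021] target [ 0.5279 -0.2172  0.093 ] tcp [ 0.5291 -0.2164  0.1192] [-89.9  26.3   0.1] F [-0.3 -0.3 -1.8] 34.15
[ -3.  40.  24.  87.  -7.  81. 112.]
world-down in tool [ 0.443  0.897 -0.002]
d [10.5 24.1 -0.8] rot [-0.0006  0.0023  0.0021] target [ 0.5279 -0.2172  0.093 ] tcp [ 0.5291 -0.2164  0.1192] [-89.9  26.3   0.1] F [-0.3 -0.3 -1.8] 34.15
[ -3.  40.  24.  87.  -7.  81. 112.]
world-down in tool [ 0.443  0.897 -0.002]
```

Call:
apply_moves(plan=[[[2,5,-0.5,0,0,0,0],[4.5,11,-0.8,0,0,0,0],[7,16,-0.8,0,0,0,0],[9,20,-0.8,0,0,0,0],[10.5,24,-0.8,0,0,0,0]]])

```text
clock: 34.78
tcp_pos: [0.5313, -0.2182, 0.0973]
eef_rot: [-90.0, 25.9, 0.1]
wrist_force: [7.1, 1.6, 33.5]
width: 0.0178
```

```bash
python3 back.py .018
```

```text
d [10.7 29.6  1. ] rot [0.0013 0.0023 0.0081] target [ 0.5279 -0.2172  0.066 ] tcp [ 0.5313 -0.2182  0.0973] [-90.   25.9   0.1] F [ 7.1  1.6 33.5] 34.775
[ -2.  41.  23.  88.  -7.  79. 112.]
world-down in tool [0.437 0.899 0.   ]
```

Call:
apply_moves(plan=[[[-2,-4,0,0,0,0,0],[-4.5,-9,0,0,0,0,0],[-7,-14,0,0,0,0,0],[-9,-18,0,0,0,0,0],[-9,-18,0,0,0,0,0]]])

```text
clock: 35.4
tcp_pos: [0.5279, -0.2173, 0.1133]
eef_rot: [-89.9, 26.3, 0.1]
wrist_force: [-0.1, 0.8, -2.2]
width: 0.0175
```

```bash
python3 back.py .07; python3 - <<'E'
from h import *
w=vision.capture("wrist");s=vision.capture("scene");t=vision.capture("top");np.save("w9.npy",w,allow_pickle=True);np.save("s9.npy",s,allow_pickle=True)
g=cv2.cvtColor(w["img"],cv2.COLOR_BGR2HSV)[...,2].astype(int)
print([(k,int(g[k,277])) for k in range(212,256,1)])
for k in (216,219,222,224,226,228,230,232,235): print(k,g[k,245:312:2].tolist())
st=r.state();R0=Ro.from_euler('xyz',st["eef_rot"],degrees=True);gp=st["tcp_pos"]-R0.apply([0,.0187,0])
print("grasp",gp,"w proj hole",proj(w,[.5364,-.2166,.05],True),"stand corners",[proj(w,[.5364+a,-.2166+b,.05],True).round(0).tolist() for a,b in((-.035,-.035),(-.035,.035),(.035,.035))])
b=proj(s,gp-[0,0,.0647]);v=cv2.cvtColor(s["img"],cv2.COLOR_BGR2HSV)[...,2].astype(int)
print("pin end scene",b,"flange",proj(s,gp-[0,0,.0262]))
for k in range(int(b[1])-14,int(b[1])+3,1): print(k,v[k,int(b[0])-12:int(b[0])+13].tolist())
E
```

```text
d [-2.1 -4.2  0.1] rot [-0.0005  0.0023  0.0024] target [ 0.5279 -0.2172  0.118 ] tcp [ 0.5279 -0.2173  0.1133] [-89.9  26.3   0.1] F [-0.1  0.8 -2.2] 35.4
[ -3.  40.  24.  88.  -7.  80. 112.]
world-down in tool [ 0.442  0.897 -0.001]
[(212, 231), (213, 217), (214, 139), (215, 59), (216, 45), (217, 42), (218, 44), (219, 45), (220, 48), (221, 48), (222, 43), (223, 46), (224, 47), (225, 50), (226, 70), (227, 107), (228, 112), (229, 113), (230, 113), (231, 109), (232, 110), (233, 118), (234, 111), (235, 103), (236, 72), (237, 52), (238, 59), (239, 58), (240, 56), (241, 62), (242, 61), (243, 55), (244, 42), (245, 47), (246, 41), (247, 34), (248, 51), (249, 59), (250, 65), (251, 68), (252, 69), (253, 71), (254, 75), (255, 78)]
216 [38, 42, 40, 34, 38, 37, 43, 37, 37, 41, 41, 43, 45, 39, 47, 37, 45, 41, 42, 40, 36, 39, 36, 39, 41, 47, 39, 37, 42, 40, 40, 45, 39, 39]
219 [47, 48, 45, 41, 45, 44, 47, 47, 50, 45, 48, 51, 41, 48, 42, 44, 45, 43, 38, 45, 48, 44, 46, 44, 48, 48, 45, 41, 40, 45, 39, 48, 38, 48]
222 [43, 46, 47, 37, 49, 45, 43, 46, 45, 46, 48, 40, 44, 46, 48, 41, 43, 45, 38, 41, 4
[... 2342 characters left out ...]
63, 57, 44, 45, 45, 49, 57, 48, 33, 23, 28, 24, 21, 30, 33, 32]
196 [152, 112, 57, 25, 28, 23, 27, 29, 44, 46, 48, 42, 40, 48, 59, 73, 59, 43, 25, 25, 20, 24, 25, 23, 20]
197 [146, 95, 49, 24, 20, 26, 22, 29, 35, 28, 35, 30, 38, 49, 65, 68, 60, 45, 25, 24, 25, 24, 23, 23, 17]
198 [143, 85, 41, 22, 22, 23, 22, 26, 24, 25, 27, 28, 26, 32, 43, 52, 44, 26, 23, 25, 22, 24, 22, 18, 23]
199 [134, 79, 31, 13, 29, 17, 23, 30, 19, 20, 23, 25, 18, 25, 32, 31, 33, 31, 23, 24, 24, 20, 23, 21, 24]
200 [120, 71, 31, 21, 25, 27, 29, 22, 17, 24, 22, 18, 33, 20, 25, 13, 32, 17, 21, 22, 18, 15, 22, 22, 20]
201 [106, 54, 22, 20, 20, 27, 23, 24, 27, 19, 32, 24, 19, 26, 30, 22, 27, 19, 28, 21, 25, 23, 14, 19, 18]
```

The flange reading is unchanged. The scene shows the pin's end about 5 mm too far toward the robot, and the contact force pushed the tool to +x. Both mean I over-corrected the lean, so I'll use about 22° with a small offset.

```bash
sed -i 's/TH=26.4/TH=22/;s/hx=.5362/hx=.5348/' back.py; python3 back.py .056
```

```text
d [ 4.3  8.4 -0.1] rot [-0.0008  0.0025 -0.0751] target [ 0.5278 -0.2172  0.1034] tcp [ 0.5276 -0.2171  0.1129] [-89.9  26.3   0.2] F [ 0.   0.1 -2.6] 35.55
[ -3.  40.  24.  88.  -7.  80. 112.]
world-down in tool [ 0.443  0.896 -0.002]
```

Call:
apply_moves(plan=[[[0,0,0,0,0,-0.04,0],[1.5,3,0,0,0,-0.075,0],[3,6,0,0,0,-0.075,0],[4.3,8.4,0,0,0,-0.075,0],[4.3,8.4,0,0,0,-0.075,0]]])

```text
clock: 36.17
tcp_pos: [0.5279, -0.2169, 0.1031]
eef_rot: [-89.9, 22.1, 0.2]
wrist_force: [-0.5, -0.5, -1.8]
width: 0.0176
```

```bash
python3 back.py .047; python3 - <<'E'
from h import *
s=vision.capture("scene");st=r.state();R0=Ro.from_euler('xyz',st["eef_rot"],degrees=True);gp=st["tcp_pos"]-R0.apply([0,.0187,0])
gp[0]+=.0014
b=proj(s,gp-[0,0,.0647]);print("pin end",b,"front",proj(s,gp+[.005,0,-.0647]),"flange",proj(s,gp-[0,0,.0262]),"hole",proj(s,[.5364,-.2166,.05]))
v=cv2.cvtColor(s["img"],cv2.COLOR_BGR2HSV)[...,2].astype(int)
for k in range(int(b[1])-11,int(b[1])+6,1): print(k,v[k,int(b[0])-10:int(b[0])+11].tolist())
E
```

```text
d [ 3.2  8.1 -0.3] rot [-0.0008  0.0028 -0.0009] target [ 0.5278 -0.2172  0.0944] tcp [ 0.5279 -0.2169  0.1031] [-89.9  22.1   0.2] F [-0.5 -0.5 -1.8] 36.175
[ -3.  38.  23.  91.  -7.  75. 112.]
world-down in tool [ 0.375  0.927 -0.002]
pin end [197.83287289 201.87003941] front [197.48094514 203.45114726] flange [195.73347877 192.74131797] hole [198.30131788 203.2342226 ]
190 [172, 164, 143, 108, 57, 34, 37, 41, 31, 32, 33, 27, 41, 58, 91, 127, 154, 166, 167, 168, 164]
191 [160, 155, 143, 114, 69, 41, 30, 39, 34, 35, 34, 35, 30, 39, 67, 104, 140, 164, 166, 163, 170]
192 [133, 116, 110, 90, 65, 40, 31, 37, 32, 38, 36, 34, 29, 46, 55, 86, 124, 148, 155, 156, 154]
193 [103, 66, 52, 52, 49, 40, 33, 39, 35, 39, 38, 30, 39, 35, 40, 61, 86, 103, 114, 110, 113]
194 [81, 32, 28, 39, 43, 42, 39, 36, 36, 33, 33, 35, 35, 40, 44, 43, 47, 54, 55, 61, 60]
195 [67, 30, 22, 35, 47, 51, 44, 42, 39, 34, 38, 38, 38, 40, 38, 34, 32, 25, 27, 24, 32]
196 [58, 24, 18, 22, 43, 53, 54, 55, 43, 43, 41, 45, 42, 40, 36, 40, 24, 17, 28, 22, 21]
197 [50, 24, 24, 26, 33, 43, 55, 64, 60, 54, 51, 47, 48, 47, 43, 33, 24, 24, 23, 22, 28]
198 [41, 25, 29, 19, 25, 30, 45, 53, 60, 54, 47, 53, 58, 60, 56, 46, 27, 23, 26, 26, 26]
199 [29, 21, 26, 24, 22, 27, 31, 41, 38, 44, 44, 58, 68, 77, 68, 49, 35, 17, 27, 23, 22]
200 [29, 11, 18, 20, 20, 18, 24, 22, 23, 33, 35, 58, 73, 75, 71, 57, 34, 14, 20, 25, 22]
201 [22, 29, 20, 35, 25, 21, 22, 22, 25, 27, 29, 43, 54, 63, 57, 37, 16, 10, 22, 19, 24]
202 [19, 22, 25, 22, 28, 17, 30, 19, 27, 19, 27, 26, 35, 41, 30, 27, 24, 13, 13, 13, 17]
203 [19, 24, 29, 15, 25, 27, 22, 19, 19, 18, 8, 17, 17, 21, 18, 21, 18, 12, 19, 20, 16]
204 [27, 25, 23, 29, 18, 24, 24, 20, 13, 11, 15, 20, 20, 11, 13, 24, 29, 29, 14, 18, 18]
205 [25, 28, 24, 26, 22, 22, 18, 17, 10, 22, 22, 18, 9, 20, 17, 18, 25, 25, 30, 20, 22]
206 [20, 23, 20, 22, 23, 22, 23, 26, 10, 10, 11, 24, 22, 21, 21, 26, 20, 16, 20, 25, 14]
```

```bash
python3 - <<'E'
from h import *
s=vision.capture("scene");t=vision.capture("top")
a=cv2.imread("pics/scene0.png")
print("pin front bottom",plane(s,200,202.2,.056),"pin mid @z.066?",plane(s,200,199,.064))
print("flange home expected",proj(s,[.536,-.217,.055]))
v=cv2.cvtColor(a,cv2.COLOR_BGR2HSV)[...,2].astype(int)
for k in range(194,212): print(k,v[k,184:218].tolist())
# hole now in top? print dark/hole row
E
```

```text
pin front bottom [ 0.53706232 -0.21127904  0.056     ] pin mid @z.066? [ 0.53279989 -0.21096907  0.064     ]
flange home expected [197.90971963 201.94422985]
194 [151, 150, 121, 75, 33, 16, 34, 34, 40, 42, 41, 41, 43, 40, 28, 31, 35, 38, 50, 46, 53, 47, 56, 52, 65, 62, 60, 73, 80, 100, 133, 149, 155, 154]
195 [150, 144, 111, 61, 25, 18, 22, 29, 33, 31, 32, 33, 35, 34, 33, 28, 24, 24, 13, 19, 30, 24, 20, 23, 29, 22, 27, 30, 39, 75, 115, 144, 154, 150]
196 [153, 139, 103, 51, 21, 25, 18, 27, 30, 34, 31, 30, 29, 33, 34, 30, 31, 26, 17, 18, 24, 14, 13, 20, 22, 20, 22, 19, 27, 64, 114, 148, 160, 157]
197 [154, 131, 89, 44, 16, 23, 14, 22, 36, 37, 39, 38, 36, 36, 31, 32, 26, 29, 23, 26, 22, 20, 28, 21, 22, 16, 17, 17, 21, 56, 106, 144, 155, 158]
198 [151, 130, 84, 36, 13, 16, 25, 27, 31, 33, 32, 31, 40, 34, 33, 29, 29, 31, 27, 21, 18, 15, 18, 22, 13, 20, 25, 10, 22, 47, 91, 134, 152, 156]
199 [151, 127, 76, 28, 14, 21, 25, 22, 27, 35, 34, 36, 36, 36, 37, 28, 30, 29, 32, 30, 23, 15, 19, 30, 17, 25, 22, 23, 16, 34, 77, 123, 151, 154]
200 [143, 109, 61, 27, 18, 22, 20, 25, 22, 30, 39, 30, 33,
[... 942 characters left out ...]

207 [80, 36, 19, 19, 24, 19, 20, 21, 15, 33, 42, 47, 46, 49, 46, 53, 39, 33, 22, 17, 13, 10, 13, 17, 21, 5, 12, 9, 13, 16, 31, 59, 86, 93]
208 [75, 30, 17, 20, 24, 21, 24, 19, 20, 21, 33, 28, 40, 28, 35, 26, 25, 28, 21, 20, 18, 17, 24, 10, 10, 14, 15, 9, 0, 13, 37, 58, 88, 89]
209 [63, 16, 20, 25, 19, 23, 20, 13, 26, 28, 27, 23, 23, 25, 23, 14, 16, 20, 22, 21, 21, 13, 13, 23, 14, 14, 15, 11, 13, 11, 43, 72, 86, 92]
210 [45, 14, 20, 22, 12, 22, 20, 14, 21, 17, 24, 16, 20, 24, 8, 20, 20, 25, 29, 24, 19, 24, 31, 29, 17, 25, 15, 16, 15, 26, 44, 75, 90, 91]
211 [36, 27, 24, 24, 25, 19, 22, 21, 26, 20, 19, 17, 16, 24, 19, 21, 14, 27, 23, 24, 21, 19, 16, 18, 20, 21, 15, 10, 15, 25, 55, 79, 94, 93]
```

The scene measurement and the contact reaction agree: the pin's end is about 4 mm short in x and 4 mm too far in +y. Shifting, then checking again.

Call:
apply_moves(plan=[[[2,-0.8,-2,0,0,0,0],[3.7,-1.5,-4,0,0,0,0],[3.7,-1.5,-4,0,0,0,0]]])

```text
clock: 36.7
tcp_pos: [0.5321, -0.2215, 0.1037]
eef_rot: [-89.9, 22.0, 0.1]
wrist_force: [-0.9, 0.2, -2.8]
width: 0.0177
```

```bash
cat > pin.py <<'E'
from h import *
s=vision.capture("scene");st=r.state();R0=Ro.from_euler('xyz',st["eef_rot"],degrees=True);gp=st["tcp_pos"]-R0.apply([0,.0187,0])
v=cv2.cvtColor(s["img"],cv2.COLOR_BGR2HSV)[...,2].astype(int)
print("grasp",gp.round(4),"tcp",st["tcp_pos"].round(4),st["wrist_force"].round(1),st["clock"])
for k in range(188,212): print(k,v[k,184:214].tolist())
E
python3 pin.py
```

```text
grasp [ 0.5389 -0.2213  0.121 ] tcp [ 0.5319 -0.2213  0.1036] [ 0.3  0.1 -2.2] 36.75
188 [69, 59, 45, 25, 24, 22, 15, 19, 20, 20, 25, 36, 63, 91, 128, 155, 159, 156, 150, 149, 148, 147, 148, 145, 144, 146, 141, 131, 99, 67]
189 [120, 106, 91, 61, 36, 27, 27, 29, 24, 30, 19, 24, 42, 78, 124, 151, 163, 164, 161, 165, 165, 167, 163, 165, 164, 165, 164, 156, 133, 94]
190 [153, 147, 134, 101, 64, 33, 27, 36, 31, 36, 32, 29, 39, 64, 98, 137, 154, 164, 165, 168, 166, 165, 165, 168, 162, 167, 169, 165, 155, 128]
191 [168, 166, 157, 127, 83, 49, 32, 28, 34, 35, 32, 36, 31, 34, 72, 107, 140, 160, 166, 168, 165, 167, 163, 165, 165, 166, 167, 168, 163, 150]
192 [172, 165, 153, 119, 76, 45, 37, 31, 34, 39, 35, 39, 31, 30, 50, 80, 111, 138, 147, 151, 154, 153, 156, 158, 155, 159, 158, 158, 162, 159]
193 [172, 164, 145, 99, 54, 35, 31, 35, 39, 32, 36, 31, 31, 32, 36, 50, 72, 91, 103, 109, 108, 110, 107, 116, 118, 124, 123, 126, 133, 142]
194 [167, 163, 133, 85, 40, 42, 41, 41, 30, 32, 38, 31, 27, 34, 40, 44, 46, 43, 51, 50, 54, 54, 61, 60, 65, 70, 72, 76, 85, 112]
195 [165, 157, 121, 74, 42, 43, 49
[... 1395 characters left out ...]
28, 20, 18, 17, 16, 18, 18, 18, 24, 20, 27, 26, 23, 16, 25, 4, 22, 14, 7, 8, 9]
207 [91, 41, 20, 25, 27, 25, 22, 27, 28, 26, 16, 24, 21, 29, 19, 25, 21, 22, 27, 23, 23, 21, 22, 21, 15, 13, 9, 14, 12, 12]
208 [82, 32, 19, 29, 27, 23, 20, 22, 16, 21, 18, 27, 22, 23, 20, 21, 23, 24, 26, 24, 27, 26, 13, 27, 13, 16, 18, 15, 11, 16]
209 [66, 23, 25, 26, 14, 29, 25, 23, 19, 27, 29, 24, 31, 28, 20, 24, 21, 25, 18, 27, 27, 23, 19, 20, 22, 13, 22, 14, 4, 20]
210 [53, 25, 30, 17, 22, 23, 29, 21, 24, 25, 18, 26, 25, 24, 17, 26, 20, 18, 24, 28, 17, 20, 23, 21, 26, 19, 16, 10, 4, 21]
211 [38, 20, 18, 26, 26, 18, 24, 22, 25, 28, 19, 16, 13, 21, 29, 25, 18, 24, 29, 20, 23, 24, 19, 25, 14, 19, 15, 14, 0, 27]
```

Call:
apply_moves(plan=[[[0.4,-0.2,1.2,-0.037,0.015,0,0],[0.9,-0.4,2.5,-0.074,0.03,0,0],[0.9,-0.4,2.5,-0.074,0.03,0,0]]])

```text
clock: 37.12
tcp_pos: [0.5335, -0.2163, 0.1034]
eef_rot: [-94.8, 21.9, -1.5]
wrist_force: [-0.4, 0.9, -2.2]
width: 0.0174
```

```bash
python3 - <<'E'
from h import *
s=r.state();R0=Ro.from_euler('xyz',s["eef_rot"],degrees=True)
print("down 10",(R0.inv().apply([0,0,-10])).round(1),"x1",R0.inv().apply([1,0,0]).round(2),"y1",R0.inv().apply([0,1,0]).round(2),s["tcp_pos"].round(4),s["wrist_force"].round(1))
E
python3 pin.py | sed -n '8,20p'
```

```text
down 10 [3.7 9.2 0.8] x1 [ 0.93 -0.37 -0.01] y1 [-0.02 -0.07  1.  ] [ 0.5335 -0.2163  0.1034] [-0.4  0.9 -2.2]
194 [170, 160, 133, 80, 35, 32, 43, 48, 40, 42, 33, 38, 31, 35, 35, 35, 42, 49, 49, 47, 57, 59, 57, 63, 66, 66, 70, 73, 87, 106]
195 [170, 155, 123, 71, 19, 23, 43, 53, 47, 36, 35, 31, 38, 36, 34, 36, 36, 43, 37, 28, 25, 26, 25, 28, 31, 33, 37, 35, 45, 79]
196 [165, 150, 111, 61, 23, 28, 50, 52, 54, 38, 34, 30, 37, 34, 32, 36, 42, 38, 40, 19, 28, 22, 15, 23, 23, 19, 22, 19, 32, 70]
197 [163, 147, 95, 49, 19, 26, 43, 51, 57, 49, 44, 34, 39, 33, 37, 34, 44, 43, 36, 35, 25, 22, 30, 19, 24, 25, 21, 16, 27, 61]
198 [166, 137, 89, 39, 22, 20, 31, 44, 53, 61, 55, 46, 41, 42, 41, 41, 38, 39, 28, 20, 14, 26, 23, 25, 30, 27, 20, 14, 20, 43]
199 [167, 135, 81, 31, 24, 18, 21, 29, 46, 53, 56, 56, 55, 40, 45, 47, 42, 27, 26, 31, 28, 25, 22, 22, 26, 24, 26, 24, 21, 41]
200 [155, 123, 68, 24, 13, 24, 29, 29, 33, 36, 52, 55, 52, 57, 57, 55, 46, 36, 29, 14, 28, 23, 28, 20, 26, 20, 26, 24, 10, 31]
201 [148, 106, 53, 20, 20, 23, 24, 30, 27, 30, 29, 39, 47, 63, 67, 67, 55, 39, 28, 23, 28, 22, 26, 20, 24, 25, 28, 20, 12, 27]
202 [145, 93, 45, 24, 20, 26, 23, 22, 19, 27, 15, 29, 43, 63, 68, 66, 58, 28, 19, 13, 25, 25, 27, 27, 24, 26, 26, 23, 10, 21]
203 [134, 82, 36, 25, 25, 24, 22, 25, 21, 18, 20, 18, 27, 43, 54, 50, 37, 14, 20, 14, 19, 12, 21, 15, 20, 24, 23, 20, 10, 18]
204 [125, 71, 30, 19, 22, 24, 23, 29, 27, 21, 18, 2, 18, 21, 27, 23, 17, 16, 13, 14, 19, 18, 19, 23, 16, 24, 22, 16, 17, 17]
205 [113, 58, 29, 20, 28, 23, 21, 20, 27, 20, 23, 16, 7, 20, 9, 13, 16, 19, 22, 15, 19, 15, 19, 11, 21, 18, 17, 10, 12, 11]
206 [99, 46, 21, 13, 25, 17, 25, 21, 21, 20, 28, 12, 21, 23, 11, 16, 23, 19, 19, 27, 20, 21, 13, 12, 18, 14, 16, 11, 12, 4]
```

Call:
apply_moves(plan=[[[0,0,-1.5,0,0,0,0],[1,2.5,-1.3,0,0,0,0],[2,5,-1.1,0,0,0,0],[3,7.3,-0.9,0,0,0,0],[3.7,9.2,-0.7,0,0,0,0]]])

```text
clock: 37.8
tcp_pos: [0.533, -0.2201, 0.0936]
eef_rot: [-94.8, 21.9, -1.7]
wrist_force: [0.6, 0.3, -1.7]
width: 0.0176
```

Call:
apply_moves(plan=[[[0.7,1.8,0.2,0,0,0,0],[0.7,1.8,0.2,0,0,0,0]]])

```text
clock: 38.05
tcp_pos: [0.5328, -0.2199, 0.0916]
eef_rot: [-94.8, 21.9, -1.7]
wrist_force: [-1.3, 1.2, -3.5]
width: 0.0178
```

No contact force, with the pin's end about 6 mm below the stand's top. It is in the hole, so I'll continue down.

Call:
apply_moves(plan=[[[1,2.3,0.2,0,0,0,0],[2,4.6,0.4,0,0,0,0],[3,7,0.6,0,0,0,0],[3.7,9.2,0.8,0,0,0,0],[3.7,9.2,0.8,0,0,0,0]]])

```text
clock: 38.67
tcp_pos: [0.5327, -0.22, 0.0817]
eef_rot: [-94.8, 21.9, -1.7]
wrist_force: [0.2, -0.3, -2.8]
width: 0.0178
```

Call:
apply_moves(plan=[[[1,2.3,0.2,0,0,0,0],[2,4.6,0.4,0,0,0,0],[3,7,0.6,0,0,0,0],[3.7,9.2,0.8,0,0,0,0],[3.7,9.2,0.8,0,0,0,0]]])

```text
clock: 39.3
tcp_pos: [0.5327, -0.22, 0.0718]
eef_rot: [-94.8, 21.9, -1.7]
wrist_force: [0.9, -0.3, -3.4]
width: 0.0178
```

Call:
apply_moves(plan=[[[0.7,1.8,0.2,0,0,0,0],[1.5,3.7,0.3,0,0,0,0],[2.2,5.5,0.5,0,0,0,0],[2.2,5.5,0.5,0,0,0,0]]])

```text
clock: 39.8
tcp_pos: [0.5328, -0.2201, 0.0661]
eef_rot: [-94.8, 21.9, -1.7]
wrist_force: [0.9, 0.5, -0.7]
width: 0.0179
```

Call:
apply_moves(plan=[[[0.4,0.9,0.1,0,0,0,0],[0.8,1.9,0.2,0,0,0,0],[0.8,1.9,0.2,0,0,0,0]]])

```text
clock: 40.17
tcp_pos: [0.5331, -0.2202, 0.0657]
eef_rot: [-94.8, 21.9, -1.7]
wrist_force: [-1.9, 1.2, 10.5]
width: 0.0176
```

Call:
apply_moves(plan=[[[-0.4,-1,0,0,0,0,0],[-0.4,-1,0,0,0,0,0.1],[-0.4,-1,0,0,0,0,0.25],[-0.4,-1,0,0,0,0,0.4],[-0.4,-1,0,0,0,0,0.4]]])

```text
clock: 40.8
tcp_pos: [0.5327, -0.2198, 0.0648]
eef_rot: [-94.8, 21.9, -1.7]
wrist_force: [-0.1, -0.6, 0.6]
width: 0.0348
```

```bash
python3 - <<'E'
from h import *
s=r.state();R0=Ro.from_euler('xyz',s["eef_rot"],degrees=True)
print("up 60",(R0.inv().apply([0,0,60])).round(1),"along -tooly",R0.apply([0,-1,0]).round(2),s["tcp_pos"].round(4),s["wrist_force"].round(1),s["width"])
E
python3 pin.py | sed -n '1,25p'
```

```text
up 60 [-22.4 -55.5  -4.7] along -tooly [0.37 0.07 0.92] [ 0.5327 -0.2198  0.0648] [-0.1 -0.6  0.6] 0.034807325050592884
grasp [ 0.5397 -0.2185  0.0822] tcp [ 0.5327 -0.2199  0.0649] [0.4 0.2 0.1] 40.85
188 [45, 42, 38, 38, 28, 20, 19, 16, 15, 11, 2, 15, 21, 24, 32, 27, 36, 29, 31, 33, 27, 30, 29, 28, 57, 112, 150, 167, 162, 134]
189 [26, 26, 17, 14, 17, 14, 20, 18, 27, 25, 24, 22, 29, 32, 27, 29, 35, 28, 24, 30, 32, 36, 33, 29, 67, 120, 156, 166, 154, 119]
190 [23, 16, 21, 11, 17, 14, 15, 29, 40, 39, 36, 31, 28, 31, 29, 21, 30, 32, 33, 29, 28, 27, 24, 33, 61, 108, 145, 148, 136, 98]
191 [0, 15, 10, 5, 17, 16, 25, 30, 39, 43, 31, 28, 29, 30, 33, 30, 32, 24, 26, 29, 30, 26, 30, 30, 47, 73, 98, 107, 88, 63]
192 [28, 28, 27, 21, 23, 33, 28, 26, 32, 31, 30, 27, 27, 27, 28, 33, 22, 34, 34, 29, 26, 27, 27, 30, 32, 39, 52, 57, 44, 36]
193 [43, 42, 45, 34, 33, 33, 30, 35, 46, 47, 40, 39, 28, 30, 22, 25, 27, 22, 26, 19, 25, 29, 25, 28, 30, 31, 30, 22, 39, 25]
194 [57, 56, 60, 55, 52, 50, 54, 52, 62, 63, 53, 43, 37, 27, 30, 22, 32, 31, 20, 22, 26, 27, 34, 25, 25, 23, 21, 27, 25, 29]
195 [49, 54
[... 1411 characters left out ...]
, 64, 59, 58, 52, 49, 43, 45, 39, 41, 37, 22, 23, 14, 20, 17, 18, 5, 19, 23, 12, 15]
207 [88, 40, 20, 19, 22, 28, 20, 26, 35, 52, 60, 64, 59, 62, 54, 51, 35, 39, 18, 23, 16, 12, 14, 14, 15, 7, 12, 7, 19, 7]
208 [78, 33, 20, 24, 23, 23, 25, 24, 26, 42, 52, 56, 54, 55, 45, 44, 36, 32, 27, 16, 12, 8, 24, 15, 25, 14, 8, 12, 11, 20]
209 [71, 27, 25, 24, 23, 26, 26, 22, 30, 30, 27, 40, 35, 38, 36, 32, 27, 17, 13, 27, 19, 28, 25, 17, 7, 9, 19, 19, 6, 19]
210 [47, 24, 28, 22, 22, 16, 22, 23, 27, 25, 21, 24, 26, 24, 23, 19, 25, 21, 19, 24, 24, 18, 20, 17, 21, 16, 22, 10, 13, 19]
211 [35, 20, 24, 19, 25, 25, 28, 16, 23, 21, 21, 27, 26, 24, 25, 28, 24, 24, 27, 25, 29, 26, 17, 16, 18, 27, 14, 16, 7, 33]
```

The flange's lower edge is at row 208.7 (home was about 208) and its columns match, so the stylus has dropped fully down. Withdrawing along the fingers.

Call:
apply_moves(plan=[[[0,-8,0,0,0,0,0.4],[0,-25,0,0,0,0,0.4],[0,-50,0,0,0,0,0.4],[0,-85,0,0,0,0,0.4],[0,-125,0,0,0,0,0.4]]])

```text
clock: 41.48
tcp_pos: [0.5803, -0.2105, 0.1827]
eef_rot: [-94.8, 21.9, -1.7]
wrist_force: [0.2, -0.2, 0.1]
width: 0.0349
```

Call:
apply_moves(plan=[[[15,-30,60,0,0,0,0.4],[30,-60,120,0,0,-0.18,0.4],[30,-60,150,0,0,-0.36,0.4],[30,-60,150,0,0,-0.36,0.4],[30,-60,150,0,0,-0.36,0.4]]])

```text
clock: 42.1
tcp_pos: [0.6301, -0.058, 0.2147]
eef_rot: [-94.5, 1.3, -0.0]
wrist_force: [0.1, -0.3, -0.0]
width: 0.0356
```

```bash
python3 - <<'E'
from h import *
from cam import C
w=vision.capture("wrist");s=vision.capture("scene");st=r.state()
print(st["clock"],st["tcp_pos"].round(3),st["eef_rot"].round(1),st["wrist_force"].round(1))
a=cv2.imread("pics/scene0.png");d=cv2.absdiff(a,s["img"]).max(2)
print("stand region diff max/mean",d[185:225,183:217].max(),d[185:225,183:217].mean().round(2))
v0=cv2.cvtColor(a,cv2.COLOR_BGR2HSV)[...,2].astype(int);v=cv2.cvtColor(s["img"],cv2.COLOR_BGR2HSV)[...,2].astype(int)
for k in range(184,211,3): print(k,v0[k,186:208].tolist(),v[k,186:208].tolist())
# bystanders
for n,(x,y,W,H) in dict(yellow=(152,188,20,28),sock_s=(238,155,14,18),sock_b=(235,278,18,22),wrench=(128,252,68,66),pad=(283,286,54,30),jar=(118,142,36,42),driver=(340,158,84,34),spray=(428,230,52,70)).items(): print(n,d[y:y+H,x:x+W].mean().round(2),(d[y:y+H,x:x+W]>60).sum())
# grip top / flange in wrist, rectified
for z in(.107,.055):
    print("wrist proj of home stylus",z,proj(w,[.536,-.217,z],True))
print("post proj",proj(w,[.6255,.1137,.042],True),"tip",proj(w,[C[0]+.09*np.cos(np.radians(42.5)),C[1]+.09*np.sin(np.radians(42.5)),.042],True))
D=rect(w,.48,.60,-.28,-.16,.107);g=D.max(2)[:300,:300];mm=((g>85)&(g<150)).astype(np.uint8);mm=cv2.morphologyEx(mm,cv2.MORPH_OPEN,np.ones((9,9)))
for k in cv2.findContours(mm,0,1)[0]:
    rr=cv2.minAreaRect(k)
    if cv2.contourArea(k)>300: print("blob",.60-rr[0][1]*.0004,-.16-rr[0][0]*.0004,np.array(rr[1])*.4,rr[2])
E
```

```text
42.2 [ 0.631 -0.059  0.214] [-94.5   1.3  -0.1] [-0.   0.4  0.4]
stand region diff max/mean 52 10.11
184 [152, 153, 148, 149, 149, 150, 151, 151, 145, 150, 148, 150, 148, 150, 150, 146, 149, 146, 151, 148, 151, 149] [162, 163, 159, 162, 162, 162, 165, 161, 160, 163, 159, 162, 163, 164, 159, 161, 163, 160, 162, 158, 161, 161]
187 [155, 152, 151, 151, 152, 149, 136, 122, 110, 116, 124, 128, 136, 144, 152, 150, 152, 148, 147, 153, 148, 147] [162, 165, 163, 165, 161, 160, 156, 151, 155, 152, 157, 162, 160, 161, 160, 164, 161, 164, 161, 163, 159, 160]
190 [155, 155, 153, 154, 146, 129, 90, 64, 59, 63, 60, 54, 59, 79, 121, 150, 154, 153, 149, 156, 152, 149] [166, 164, 169, 163, 155, 126, 92, 69, 64, 66, 69, 74, 91, 131, 160, 165, 164, 164, 164, 163, 163, 163]
193 [131, 92, 60, 48, 56, 49, 49, 44, 49, 49, 52, 44, 35, 45, 71, 89, 98, 95, 101, 102, 102, 108] [137, 100, 65, 59, 58, 71, 68, 63, 65, 67, 63, 52, 47, 74, 97, 102, 103, 108, 109, 109, 111, 113]
196 [103, 51, 21, 25, 18, 27, 30, 34, 31, 30, 29, 33, 34, 30, 31, 26, 17, 18, 24, 14, 13, 20] [110, 55, 28, 18, 24, 35, 39, 39, 43, 38, 35, 
[... 584 characters left out ...]
19]
208 [17, 20, 24, 21, 24, 19, 20, 21, 33, 28, 40, 28, 35, 26, 25, 28, 21, 20, 18, 17, 24, 10] [17, 17, 16, 21, 26, 26, 29, 40, 43, 53, 51, 52, 57, 42, 39, 34, 15, 12, 20, 13, 16, 17]
yellow 11.83 0
sock_s 87.52 190
sock_b 10.63 0
wrench 11.67 0
pad 8.74 0
jar 10.89 0
driver 11.69 0
spray 22.27 44
wrist proj of home stylus 0.107 [132.04168633 110.59505894]
wrist proj of home stylus 0.055 [153.19177852 112.68213611]
post proj [428.62378681 189.79938502] tip [424.24310129 199.8399834 ]
blob 0.5394 -0.218 [18. 16.] 90.0
blob 0.5504 -0.23920000000000002 [ 6.4 10.4] 90.0
blob 0.5483588256835937 -0.26653527832031254 [27.21192017 13.68265686] 4.398705005645752
blob 0.5532 -0.1942 [ 4.8 12.4] 90.0
```

```bash
python3 - <<'E'
from h import *
from cam import C
w=vision.capture("wrist");w2=np.load("w2.npy",allow_pickle=True).item()
d=cv2.cvtColor(rect(w,.48,.70,-.03,.17,.042,.0005),cv2.COLOR_BGR2HSV)[...,2].astype(int)
for rr in(.05,.07,.08,.085):
    th=np.arange(34,60,1.);t=np.radians(th);print(rr,[int(x) for x in d[((.70-C[0]-rr*np.cos(t))/.0005).astype(int),((.17-C[1]-rr*np.sin(t))/.0005).astype(int)]])
sc=vision.capture("scene");p=plane(sc,245,163,.03);print("small socket",p,proj(w,p,True),proj(w2,p,True))
for c in(w2,w):
    D=rect(c,p[0]-.05,p[0]+.05,p[1]-.05,p[1]+.05,.03,.001).max(2);print(D[::8,::8].tolist())
# grip top vs base positions for uprightness (two planes, two views)
t=vision.capture("top");print("top proj grip top",proj(t,[.5394,-.218,.107]),"flange",proj(t,[.5394,-.218,.055]))
g=cv2.cvtColor(t["img"],cv2.COLOR_BGR2HSV)[...,2].astype(int)
for k in range(206,234,2): print(k,g[k,328:356].tolist())
E
```

```text
0.05 [175, 173, 151, 137, 116, 102, 111, 116, 115, 113, 113, 115, 116, 117, 121, 125, 128, 126, 134, 136, 135, 134, 136, 141, 141, 150]
0.07 [189, 188, 193, 195, 190, 143, 107, 113, 114, 113, 114, 116, 110, 110, 88, 87, 119, 125, 127, 129, 128, 129, 143, 167, 184, 185]
0.08 [190, 191, 193, 195, 194, 161, 108, 110, 115, 112, 115, 125, 138, 82, 74, 85, 83, 80, 94, 120, 130, 155, 193, 191, 191, 190]
0.085 [193, 193, 194, 194, 189, 163, 115, 112, 118, 115, 114, 130, 173, 176, 123, 110, 112, 112, 112, 123, 133, 138, 161, 177, 173, 177]
small socket [ 0.376092   -0.11818708  0.03      ] [240.3660794  -13.00818878] [218.06931489  -1.35394912]
[[234, 234, 233, 234, 235, 235, 235, 234, 233, 237, 234, 234, 233], [235, 235, 235, 234, 236, 235, 234, 232, 233, 233, 233, 233, 233], [233, 234, 232, 234, 232, 233, 233, 233, 233, 233, 232, 231, 231], [236, 237, 237, 237, 236, 236, 238, 237, 236, 236, 235, 235, 234], [233, 234, 234, 233, 233, 234, 233, 234, 233, 234, 232, 234, 234], [233, 234, 158, 161, 156, 158, 151, 227, 232, 232, 231, 231, 228], [0, 0, 0, 0, 15, 55, 101, 129, 233, 233, 233, 232, 23
[... 2008 characters left out ...]
57, 73, 74, 74, 60, 46, 34, 32, 35, 35, 33, 33, 30, 114, 148, 150, 149]
224 [59, 19, 30, 36, 35, 34, 33, 35, 34, 34, 34, 34, 34, 33, 33, 33, 34, 35, 34, 33, 34, 34, 34, 27, 111, 146, 149, 148]
226 [59, 20, 26, 33, 35, 35, 33, 33, 34, 34, 35, 34, 35, 35, 34, 35, 35, 36, 34, 33, 35, 34, 34, 28, 112, 146, 149, 149]
228 [58, 20, 27, 36, 35, 34, 35, 35, 35, 35, 35, 35, 35, 34, 36, 35, 35, 33, 35, 35, 35, 34, 34, 28, 108, 142, 145, 144]
230 [57, 17, 17, 24, 24, 23, 22, 21, 22, 23, 23, 24, 23, 25, 22, 24, 22, 23, 23, 25, 23, 22, 21, 18, 108, 144, 148, 148]
232 [156, 158, 160, 160, 159, 159, 159, 159, 159, 159, 159, 159, 159, 159, 158, 159, 159, 159, 159, 159, 159, 158, 155, 151, 150, 149, 149, 149]
```

```bash
python3 -c "
from workcell import r
print(r.finish_job(), r.state()['clock'])"
```

```text
the job is handed in; nothing more can be done
the job is handed in; nothing more can be done
```

I traced the cam edge round the nose, pushed the pointer to its stop by the post, and put the stylus back upright in its stand. The job was handed in after about 42 s of robot time. One press during the return went over 25 N.

**Trace:** contact was found by feel. The force pressing the pin on the edge was about 3–5 N at the end of each trace move; I did not see the forces in between. The total sideways force peaked at about 7.7 N, when the pointer met its stop.

**Final checks:**
- **Pointer:** its centreline is at about 42.4° with the post at 50.7°, which matches the 2.3 rad stop.
- **Stylus:** the top and scene views show it upright with its flange down on the stand. It sits about 3 mm to +x of its starting position, within the hole's play.
- **Other items:** the yellow look-alike, big socket, wrench, pad, jar and driver show no change. The spray can region showed some difference, which I took for arm shadow. The arm hid the small socket from the scene camera, so I could not confirm it, but I did not work near it.

**What did not go smoothly:**
- **Lean in the grip:** the stylus slipped about the jaw axis and leaned roughly 22–26° late in the trace. I tilted the tool to stand it upright for the return.
- **First insertion missed the hole:** the pin pressed on the stand's mouth with about 33 N. I backed off, measured the tilt and offset again, and the second try went in freely.
- **Seating:** the stylus touched down about 4 mm higher in the gripper than expected, at about 13 N. The grip had probably slid along it in the first attempt.

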